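# Close up the bottle lane and clamp its stop

## Task

One of the three baking bottles has tipped over in its lane: stand it upright again in the lane without knocking over the others. Then free the sliding stop's clamp lever, slide the stop gently along until the bottles are closed up tight against the end block and the stop's sprung pad is pressed about halfway in, and swing the lever fully back so that the stop stays clamped there. Leave the bowl, plate and spatula where they are.

Things in the scene. Friction and masses are not known exactly. Their poses are not given: they have to be found in the camera images.
- lane: Fixed bottle lane: board 110 x 560 x 10 mm, the lane runs along its y. Origin: centre of its underside, on the table. Bottles stand on the board between two kerbs 58 mm apart, 12 mm wide, 14 mm high (above the table). A wooden end block 60 mm high closes the +y end; its face toward the bottles lies at y = +195 to +225 mm, differs each time and is not measured: feel for it.
- stop: Sliding stop at the lane's -y end: aluminium saddle on the kerbs, 94 (x) x 100 (y) mm, top 42 mm above the table; axes as the lane's, origin mid-length at table height. Starts at lane y = -215 to -205 mm, slides along +y to +45 mm. Front plate up to 60 mm high. Freed, it slides with 12 N friction, which also holds it against the pad's spring; clamped, it takes over 40 N to shift.
- fin_top (a point): Top centre of the stop's upright grey grip fin, 110 mm above the table: 18 mm thick (x), 34 mm long (y), rising from the saddle; 10 mm ahead (+y) of the stop's origin.
- pad: Sprung rubber pad ahead of the stop, 52 (x) x 10 (y) mm, 18 to 60 mm above the table. Origin at table height in its back face: y = +66 mm from the stop's origin when out, +50 mm fully in (travel 16 mm); its front face is 10 mm further. It begins to give at 5 N, 7.4 N halfway, 9.8 N fully in; pushing loose bottles along takes under 5 N, so it gives only once the row is tight.
- lever (a joint): Clamp lever on the stop, rad, on an upright axis 30 mm behind (-y of) the stop's origin; bar 58 mm above the table. 0 = fully clamped: points to lane (-x, -y) at 45 degrees. 1.57 = free: to lane (+x, -y) at 45 degrees; it turns counter-clockwise from above as it is freed. It stays where it is left; turning takes 3 to 6 N at the knob, hardest near 0.
- lever_knob (a point): Top centre of the lever's upright black knob post, 20 mm in diameter, 75 mm from the lever's axis; the post reaches from the bar (top of the bar 64 mm above the table) up to this point 116 mm above the table.
- bottle_a: White plastic bottle with steel cap, about 0.15 kg, standing nearest the end block. Body 52 mm in diameter and 94 mm high, short shoulder, then a cap 32 mm in diameter from 100 mm to the top at 130 mm. Origin: centre of its underside; z along the bottle to the cap.
- bottle_b: The same kind of bottle, standing second in the lane.
- bottle_c: The same kind of bottle, tipped over: it lies along the lane between bottle_b and the stop, cap towards the stop. Origin: centre of its base; z along the bottle to the cap.
- bowl: Steel mixing bowl, 210 mm wide, 105 mm high, a bystander.
- plate: Blue plate, 190 mm wide, a bystander.
- spatula: Grey spatula, 260 mm long, lying on the table, a bystander.
Mind the look-alikes: they are no part of the job. What is shaped like the bottle_b but pink is not meant.

How it is judged (in metres and radians):
On the way, in this order (a step that is already met when the one before it is completed fails the run):
1. the tipped bottle stands upright in the lane by itself, let go and not touched by the stop's pad (angle between bottle_c's own z axis and vertical below 0.08 rad and z of bottle_c in the frame of lane below 0.014 m and x of bottle_c in the frame of lane between -0.008 and 0.008 m and contact force between bottle_c and the fingers below 0.1 N and contact force between bottle_c and pad below 0.1 N), for 0.2 s.
2. with the lever free, the stop's pad is pressed in 3 mm or more against that bottle (value of joint lever above 0.5 rad and y of pad in the frame of stop below 0.063 m and contact force between pad and bottle_c above 1 N), for 0.1 s.
At the end, for the whole second after the job is handed in: The lever is within 0.15 rad of fully clamped; the pad is pressed in by 3 to 14 mm of its 16 mm and bears on bottle_c; all three bottles stand upright (within 0.08 rad) on the lane's board, neighbours' centres less than 55 mm apart (touching is 52 mm); stop and bottles are at rest (value of joint lever below 0.15 rad and y of pad in the frame of stop between 0.052 and 0.063 m and contact force between pad and bottle_c above 1 N and angle between each of bottle_a, bottle_b, bottle_c's own z axis and vertical below 0.08 rad and horizontal distance between bottle_a and bottle_b below 0.055 m and horizontal distance between bottle_b and bottle_c below 0.055 m and z of each of bottle_a, bottle_b, bottle_c in the frame of lane below 0.014 m and linear speed of stop below 0.003 m/s and linear speed of bottle_c below 0.005 m/s).
It fails at once if a bottle that stood is knocked over (angle between any of bottle_a, bottle_b's own z axis and vertical above 0.6 rad).
It fails at once if the stop rams the bottle (over 30 N) (contact force between pad and bottle_c above 30 N).
It fails at once if the bowl, plate or spatula is shifted by more than 30 mm (distance of any of bowl, plate, spatula from where it was at the start of the episode above 0.03 m).
It also fails if it takes over 72 s, if anything falls off the work surface, if the arm or the gripper's body presses on something with over 40 N, if the wrist force passes 120 N, or if a joint passes its speed limit or range.

## Robot

A 7-joint arm with a two-finger parallel gripper is mounted at the origin on the work surface. World frame = base frame: x ahead of the robot, y to its left, z up, the work surface at z = 0. Lengths are in m, angles in degrees, forces in N, time in s.
With the tool pointing down it reaches from about 0.4 to 0.9 m from the base axis. Payload 5.5 kg.
Tool frame: the origin (TCP) lies between the finger pads; the fingertips stand env.tip_reach ahead of it and the grasp point (between the pads) is the TCP (env.tip_reach is the distance from the TCP to the fingertips, in m); z points along the fingers, y is the line along which they close (so a half turn about z gives the same grasp; the last joint's range is limited). The gripper opens to 92 mm and grips with 3 to 60 N. Pads are 19 mm wide; open, the fingers measure 130 mm over their backs; the gripper's body (75 mm by 190 mm) begins 47 mm behind the grasp point.
Start: joints at [92.086, 28.699, -24.465, 88.831, 12.651, 65.22, -12.049], TCP at [0.146, -0.633, 0.208] pointing down, gripper open.
Joint ranges: [-164.97, 164.97], [-17.58, 116.51], [-87.97, 89.64], [11.32, 138.91], [-80.73, 260.73], [10.89, 115.49], [-147.41, 147.41]. Speed limits (degrees/s): [147.25, 147.25, 180, 180, 180, 180, 180].

## Interface

Orientations are given as [roll, pitch, yaw] about the fixed x, y, z axes, in that order (R = Rz(yaw) Ry(pitch) Rx(roll)).
In Python, from workcell import env gives the robot as it stands.
- The arm moves only by the tool servo_tool, never from a script. Its argument "plan" is a list of rows, each an object of numbers: "wx", "wy", "wz": the turn, a rotation vector about the tool's x, y, z each as a share of pi rad, from -1 to 1; "dx", "dy", "dz": the shift along the tool's x, y, z each as a share of 0.2 m, from -1 to 1; "claw": the opening, from 0 (shut) to 1 (fully open). A call has 1 to 12 rows; each row is the pose to reach, as a shift and turn from the pose commanded when the call began, along the tool's axes at that moment, turning the shorter way round; what a row does not reach only later rows make up. A row lasts 1/12 s, in which the tool goes at most 41.7 mm and 7.16 degrees, less where a joint would pass 70% of its speed; a pose out of reach is approached as far as the arm can. A call with a number of a shift or a turn outside -1 to 1 is refused whole. A call with a gripper value outside its range is refused whole. The fingers move at their own pace and stop on an object; "force" is the grip in N (left out, the last holds). Time passes only in rows, so rows that repeat a pose let the fingers close. It gives the time, the measured TCP pose, the force, the opening and the grip force at its end, in the units of the state.
- env.sense(): the state, without advancing time (a new reading comes with each control period).
- env.read_camera(name): name is "scene" or "side" or "wrist"; returns a dict with "img" (480x640x3 uint8, red, green, blue), "fx", "fy", "cx", "cy" (pixels), "camera_from_world" (4x4, takes a point from world to camera coordinates). Camera axes: x right, y down, z forward; pixel columns grow to the right and rows downward; lengths in m; the calibration is good to about 2 mm. A picture is of the moment at which its call begins. There is no depth.
- env.close_job(): hands the job in; it is judged then, once.
Trained networks look in the newest picture that a camera, given by its name, has taken for a name from the list of things; names that differ only in an ending like _2 or _b are one class to them, and where a whole thing is asked for, a point or a joint stands for the part that bears it (a point fixed in the world has none). Each returns a list of dicts, best first, with "p" (0 to 1); they miss things now and then, are a little off and sometimes report something else, mostly with a low value. They report only what shows in the picture. A call takes as long as a camera call. They do not tell look-alikes from the thing itself.
- env.outline_of(thing, camera): "pixels" (480x640 bool, what is visible of it) and "pixel" ([column, row] in pixels, amid what is visible of it).
The state is a dict: "time_s": time; "joints": joint angles; "dq": joint speeds; "joint_efforts": joint torques, N m; "position": TCP position; "ee_rot": TCP orientation; "wrist_force": force on the tool from outside, world axes, zero at the start; "wrist_torque": the same for the moment, N m; "grip_width": opening from 0.0 (shut) to 1.0 (fully open); "gripper_force": force on a finger pad.
Only numpy, scipy, OpenCV 4.12 (cv2) and the standard library are available. Lean on these libraries where they do the work, as an engineer would, in place of code of your own. Each camera call takes 0.05 s, during which the arm holds its last target. There are 200 camera calls.

## Working session

There is one attempt and no reset: what is moved stays moved. The work goes in short steps, Python scripts to look and compute and a tool call to move; the robot and the scene stay as the last step left them, time stands still between calls to the robot, and variables do not carry over. Pictures are saved under pics/ and viewed, at most 10 in all, crops included, and the job is handed in when it is done.

Besides the shell and the picture viewer there is one more tool, called after ">>>" as a command line: name --argument value ..., lists and objects as JSON in quotes. servo_tool: Moves the arm, as the interface text tells. Its arguments: {"type":"object","properties":{"plan":{"type":"array","items":{"type":"object","properties":{"wx":{"type":"number","minimum":-1,"maximum":1},"wy":{"type":"number","minimum":-1,"maximum":1},"wz":{"type":"number","minimum":-1,"maximum":1},"dx":{"type":"number","minimum":-1,"maximum":1},"dy":{"type":"number","minimum":-1,"maximum":1},"dz":{"type":"number","minimum":-1,"maximum":1},"claw":{"type":"number"}}}},"force":{"type":"number"}},"required":["plan"]}

```bash
mkdir -p pics
cat > h.py <<'E'
import numpy as np, cv2
from workcell import env
from scipy.spatial.transform import Rotation as R
def ray(c,px):
    M=np.array(c["camera_from_world"]);Rm,t=M[:3,:3],M[:3,3]
    d=Rm.T@np.array([(px[0]-c["cx"])/c["fx"],(px[1]-c["cy"])/c["fy"],1.]);return -Rm.T@t,d/np.linalg.norm(d)
def atz(c,px,z):
    o,d=ray(c,px);return o+d*(z-o[2])/d[2]
def proj(c,p):
    M=np.array(c["camera_from_world"]);q=M[:3,:3]@np.array(p)+M[:3,3];return np.array([c["fx"]*q[0]/q[2]+c["cx"],c["fy"]*q[1]/q[2]+c["cy"]])
def save(c,n): cv2.imwrite("pics/"+n,np.ascontiguousarray(c["img"][:,:,::-1]))
E
python3 - <<'E'
from h import *
s=env.sense();print(s, env.tip_reach)
for n in("scene","side","wrist"):
    c=env.read_camera(n);save(c,n+"0.png")
    o,_=ray(c,(320,240));print(n,o.round(3),_.round(3),c["fx"])
    if n!="wrist":
      for t in("lane","stop","fin_top","lever_knob","pad","bottle_a","bowl","plate","spatula"):
        print(t,[(round(d["p"],2),np.round(d["pixel"]).tolist(),int(d["pixels"].sum())) for d in env.outline_of(t,n)])
E
```

```text
{'time_s': 0.0, 'joints': array([ 92.08355747,  28.75448022, -24.45507731,  88.89258944,
        12.6511537 ,  65.22014289, -12.05105762]), 'dq': array([ 0.14603453,  0.05495572,  0.13735845,  0.04422169, -0.0132569 ,
        0.00029768, -0.11183768]), 'joint_efforts': array([-4.20571882e-05, -5.66593587e+01, -5.81586555e+00, -2.79121077e+01,
       -6.85475674e-02,  3.07547324e-02,  1.79198009e-04]), 'position': array([ 0.14598803, -0.63261939,  0.20656561]), 'ee_rot': array([-1.79886635e+02, -4.36892062e-03,  1.29999166e+01]), 'wrist_force': array([-0.49597927, -0.12954906,  0.10682143]), 'wrist_torque': array([-0.00713753, -0.049625  , -0.01501653]), 'gripper_force': 0.0, 'grip_width': 0.9981530561231101} 0.019
scene [ 1.054 -0.682  1.394] [-0.317  0.426 -0.847] 526.616500037864
lane [(0.77, [300.0, 258.0], 3666), (0.65, [318.0, 225.0], 580)]
stop [(0.9, [272.0, 272.0], 1519)]
fin_top [(0.93, [277.0, 270.0], 1407)]
lever_knob [(0.52, [258.0, 274.0], 254), (0.33, [277.0, 268.0], 1389), (0.22, [320.0, 226.0], 624)]
pad [(0.52, [292.0, 253.0], 128)]
bottle_a [(0.95, [318.0, 225.0], 6
[... 205 characters left out ...]
0, 115.0], 1597)]
spatula [(0.96, [351.0, 290.0], 819)]
side [0.269 1.247 1.276] [ 0.177 -0.707 -0.685] 574.6003291323772
lane [(0.83, [351.0, 258.0], 3199)]
stop [(0.88, [357.0, 221.0], 995)]
fin_top [(0.93, [357.0, 224.0], 1060)]
lever_knob [(0.62, [379.0, 200.0], 166)]
pad [(0.69, [353.0, 421.0], 4389), (0.49, [351.0, 233.0], 194)]
bottle_a [(0.91, [322.0, 294.0], 650), (0.83, [376.0, 294.0], 616), (0.81, [343.0, 256.0], 406), (0.77, [271.0, 251.0], 406), (0.7, [331.0, 269.0], 403), (0.67, [277.0, 286.0], 665)]
bowl [(0.59, [404.0, 151.0], 1982)]
plate [(0.86, [352.0, 414.0], 4412)]
spatula [(0.92, [288.0, 237.0], 552)]
wrist [ 0.225 -0.617  0.385] [-0.274 -0.067 -0.959] 403.9179982947991
```

Run:
```python
import cv2
a=cv2.imread("pics/scene0.png")[150:330,210:430];cv2.imwrite("pics/sc.png",cv2.resize(a,None,fx=3.3,fy=3.3,interpolation=cv2.INTER_CUBIC))
a=cv2.imread("pics/side0.png")[170:330,240:430];cv2.imwrite("pics/sd.png",cv2.resize(a,None,fx=3.5,fy=3.5,interpolation=cv2.INTER_CUBIC))
```

```text
(no output)
```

View pics/sc.png

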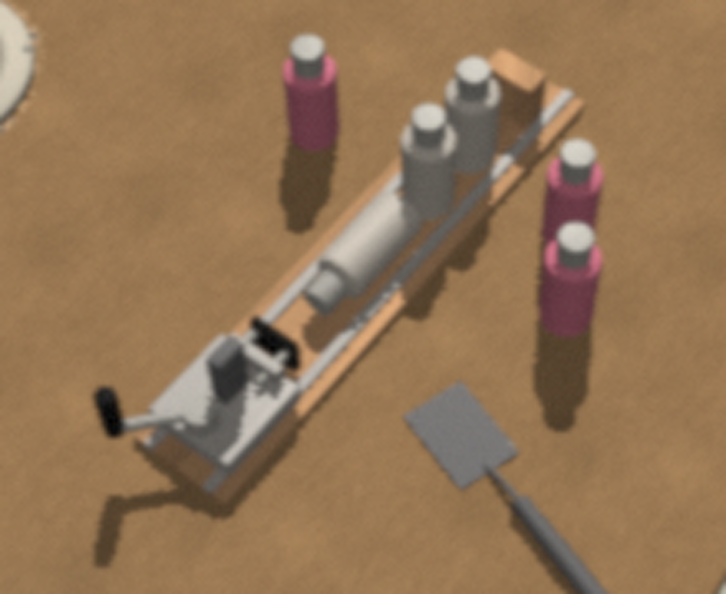

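View pics/sd.png

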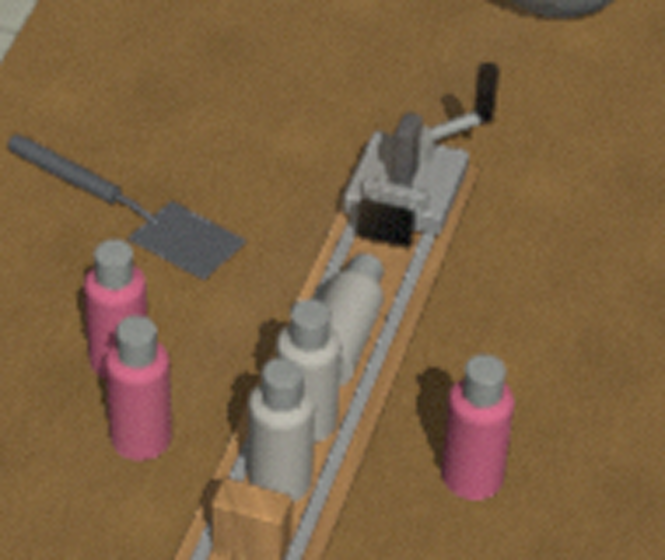

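View pics/scene0.png

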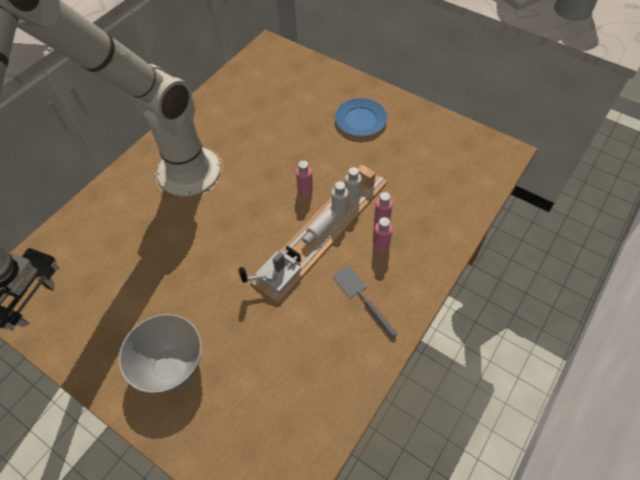

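```bash
cat >> h.py <<'E'
def tri(obs):
    A=np.zeros((3,3));b=np.zeros(3);r=[]
    for c,p in obs:
        o,d=ray(c,p);P=np.eye(3)-np.outer(d,d);A+=P;b+=P@o
    x=np.linalg.solve(A,b);return x,[np.linalg.norm(proj(c,x)-p) for c,p in obs]
E
python3 - <<'E'
from h import *
S=env.read_camera("scene");D=env.read_camera("side")
s=lambda u,v:np.array([u/3.3+210,v/3.3+150]);d=lambda u,v:np.array([u/3.5+240,v/3.5+170])
pts=dict(fin=(s(230,348),d(409,122),.11),knob=(s(105,394),d(487,70),.116),capa=(s(474,67),d(283,371),.14),capb=(s(429,115),d(311,310),.14),
 pink1=(s(308,45),d(486,367),.13))
for k,(a,b,z) in pts.items():
    x,e=tri([(S,a),(D,b)]);print(k,x.round(4),np.round(e,1),atz(S,a,z)[:2].round(4),atz(D,b,z)[:2].round(4))
for k,p,z in(("cap end",s(312,292),.036),("neck",s(345,262),.036),("base",s(418,215),.036)):print(k,atz(S,p,z).round(4))
for k,p,z in(("capend",d(370,265),.036),("nearL",d(0,0),.01)):print(k,atz(D,p,z).round(4))
# board corners
for k,p,z in(("nearleft",s(138,443),.01),("nearright",s(222,512),.0),("farright",s(583,102),.01)):print(k,atz(S,p,z).round(4))
for t in("bowl","plate","spatula"):
    print(t,[atz(S,q["pixel"],.0).round(3) for q in env.outline_of(t,"scene")[:1]])
m=env.outline_of("bottle_a","wrist");print(len(m))
E
```

```text
fin [ 0.5033 -0.1431  0.111 ] [1.5 1.3] [ 0.5071 -0.1416] [ 0.5    -0.1469]
knob [ 0.4462 -0.2374  0.1128] [0.4 0.3] [ 0.4488 -0.2382] [ 0.4449 -0.234 ]
capa [0.5259 0.2122 0.1407] [0.7 0.8] [0.5278 0.2133] [0.5241 0.2105]
capb [0.5217 0.1421 0.1408] [0.8 0.9] [0.5238 0.1433] [0.5197 0.14  ]
pink1 [0.3764 0.1559 0.1306] [0.7 0.8] [0.3784 0.1568] [0.3744 0.154 ]
cap end [ 0.5028 -0.0205  0.036 ]
neck [0.5094 0.0236 0.036 ]
base [0.5368 0.1058 0.036 ]
capend [ 0.5059 -0.0305  0.036 ]
nearL [ 0.9774 -0.3442  0.01  ]
nearleft [ 0.4548 -0.2241  0.01  ]
nearright [ 0.5545 -0.2334  0.    ]
farright [0.5893 0.3283 0.01  ]
bowl [array([ 0.375, -0.53 ,  0.   ])]
plate [array([0.359, 0.545, 0.   ])]
spatula [array([ 0.704, -0.065,  0.   ])]
0
```

```bash
cat >> h.py <<'E'
import json,os
YAW=-3.6
def tool(a,yaw=YAW,spin=90): return R.from_euler('z',yaw,True)*R.from_euler('x',a,True)*R.from_euler('z',spin,True)*R.from_euler('x',180,True)
CMD="cmd.json"
def load():
    if not os.path.exists(CMD): return np.array([.146,-.633,.208]),R.from_euler('xyz',[180,0,13],True)
    d=json.load(open(CMD));return np.array(d[0]),R.from_rotvec(d[1])
def rows(P0,R0,targets,nd=3):
    "print rounded rows for targets [(pos,R)], return last pose actually commanded"
    for p,r in targets:
        d=np.round(R0.inv().apply(np.array(p)-P0)/.2,nd);w=np.round((R0.inv()*r).as_rotvec()/np.pi,nd)
        print(dict(zip(("dx","dy","dz","wx","wy","wz"),(d+0.).tolist()+(w+0.).tolist())))
    return P0+R0.apply(d*.2),R0*R.from_rotvec(w*np.pi)
def done(P,r): json.dump([list(P),list(r.as_rotvec())],open(CMD,"w"))
E
python3 - <<'E'
from h import *
P,r=load()
for t in [((.23,-.45,.36),R.from_euler('xyz',[180,0,50],True)),((.36,-.28,.36),tool(0)),((.50,-.10,.36),tool(0))]:
    P,r=rows(P,r,[t])
done(P,r)
E
```

```text
{'dx': 0.615, 'dy': -0.797, 'dz': -0.76, 'wx': 0.0, 'wy': 0.0, 'wz': -0.206}
{'dx': 1.069, 'dy': -0.047, 'dz': 0.0, 'wx': 0.0, 'wy': 0.0, 'wz': -0.202}
{'dx': 0.942, 'dy': 0.643, 'dz': 0.0, 'wx': 0.0, 'wy': 0.0, 'wz': 0.0}
```

>>> servo_tool --plan '[{"dz":-0.76,"claw":1},{"dz":-0.76},{"dx":0.615,"dy":-0.797,"dz":-0.76,"wz":-0.206},{"dx":0.615,"dy":-0.797,"dz":-0.76,"wz":-0.206},{"dx":0.615,"dy":-0.797,"dz":-0.76,"wz":-0.206},{"dx":0.615,"dy":-0.797,"dz":-0.76,"wz":-0.206},{"dx":0.615,"dy":-0.797,"dz":-0.76,"wz":-0.206},{"dx":0.615,"dy":-0.797,"dz":-0.76,"wz":-0.206},{"dx":0.615,"dy":-0.797,"dz":-0.76,"wz":-0.206},{"dx":0.615,"dy":-0.797,"dz":-0.76,"wz":-0.206}]'

```text
schema error: expected keys wx, wy, wz, dx, dy, dz, claw
```

>>> servo_tool --plan '[{"dx":1.0,"dy":-0.047,"wz":-0.202},{"dx":1.0,"dy":-0.047,"wz":-0.202},{"dx":1.0,"dy":-0.047,"wz":-0.202},{"dx":1.0,"dy":-0.047,"wz":-0.202},{"dx":1.0,"dy":-0.047,"wz":-0.202},{"dx":1.0,"dy":-0.047,"wz":-0.202},{"dx":1.0,"dy":-0.047,"wz":-0.202},{"dx":1.0,"dy":-0.047,"wz":-0.202}]'

```text
schema error: expected keys wx, wy, wz, dx, dy, dz, claw
```

>>> servo_tool --plan '[{"dx":1.0,"dy":0.643},{"dx":1.0,"dy":0.643},{"dx":1.0,"dy":0.643},{"dx":1.0,"dy":0.643},{"dx":1.0,"dy":0.643},{"dx":1.0,"dy":0.643},{"dx":1.0,"dy":0.643},{"dx":1.0,"dy":0.643}]'

```text
schema error: expected keys wx, wy, wz, dx, dy, dz, claw
```

>>> servo_tool --plan '[{"dx":0,"dy":0,"dz":-0.76,"wx":0,"wy":0,"wz":0,"claw":1},{"dx":0,"dy":0,"dz":-0.76,"wx":0,"wy":0,"wz":0,"claw":1},{"dx":0.615,"dy":-0.797,"dz":-0.76,"wx":0,"wy":0,"wz":-0.206,"claw":1},{"dx":0.615,"dy":-0.797,"dz":-0.76,"wx":0,"wy":0,"wz":-0.206,"claw":1},{"dx":0.615,"dy":-0.797,"dz":-0.76,"wx":0,"wy":0,"wz":-0.206,"claw":1},{"dx":0.615,"dy":-0.797,"dz":-0.76,"wx":0,"wy":0,"wz":-0.206,"claw":1},{"dx":0.615,"dy":-0.797,"dz":-0.76,"wx":0,"wy":0,"wz":-0.206,"claw":1},{"dx":0.615,"dy":-0.797,"dz":-0.76,"wx":0,"wy":0,"wz":-0.206,"claw":1},{"dx":0.615,"dy":-0.797,"dz":-0.76,"wx":0,"wy":0,"wz":-0.206,"claw":1},{"dx":0.615,"dy":-0.797,"dz":-0.76,"wx":0,"wy":0,"wz":-0.206,"claw":1}]'

```text
time_s: 2.18
position: [0.2298, -0.4508, 0.3601]
ee_rot: [180.0, 0.1, 50.0]
wrist_force: [-0.8, -1.0, -0.1]
grip_width: 1.002
gripper_force: 0.0
```

>>> servo_tool --plan '[{"dx":1.0,"dy":-0.047,"dz":0,"wx":0,"wy":0,"wz":-0.202,"claw":1},{"dx":1.0,"dy":-0.047,"dz":0,"wx":0,"wy":0,"wz":-0.202,"claw":1},{"dx":1.0,"dy":-0.047,"dz":0,"wx":0,"wy":0,"wz":-0.202,"claw":1},{"dx":1.0,"dy":-0.047,"dz":0,"wx":0,"wy":0,"wz":-0.202,"claw":1},{"dx":1.0,"dy":-0.047,"dz":0,"wx":0,"wy":0,"wz":-0.202,"claw":1},{"dx":1.0,"dy":-0.047,"dz":0,"wx":0,"wy":0,"wz":-0.202,"claw":1},{"dx":1.0,"dy":-0.047,"dz":0,"wx":0,"wy":0,"wz":-0.202,"claw":1}]'

```text
time_s: 2.77
position: [0.3519, -0.2908, 0.3593]
ee_rot: [180.0, -0.0, 86.5]
wrist_force: [0.5, -1.6, 0.4]
grip_width: 1.001
gripper_force: 0.0
```

>>> servo_tool --plan '[{"dx":1.0,"dy":0.643,"dz":0,"wx":0,"wy":0,"wz":0,"claw":1},{"dx":1.0,"dy":0.643,"dz":0,"wx":0,"wy":0,"wz":0,"claw":1},{"dx":1.0,"dy":0.643,"dz":0,"wx":0,"wy":0,"wz":0,"claw":1},{"dx":1.0,"dy":0.643,"dz":0,"wx":0,"wy":0,"wz":0,"claw":1},{"dx":1.0,"dy":0.643,"dz":0,"wx":0,"wy":0,"wz":0,"claw":1},{"dx":1.0,"dy":0.643,"dz":0,"wx":0,"wy":0,"wz":0,"claw":1},{"dx":1.0,"dy":0.643,"dz":0,"wx":0,"wy":0,"wz":0,"claw":1}]'

```text
time_s: 3.35
position: [0.4948, -0.0954, 0.3592]
ee_rot: [179.9, -0.3, 86.6]
wrist_force: [-0.1, 0.1, 1.0]
grip_width: 0.998
gripper_force: 0.0
```

Run:
```python
from h import *
P,r=np.array([.146,-.633,.208]),R.from_euler('xyz',[180,0,13],True)
for d,w in(([.615,-.797,-.76],-.206),([1,-.047,0],-.202),([1,.643,0],0)):
    P=P+r.apply(np.array(d)*.2);r=r*R.from_rotvec([0,0,w*np.pi])
done(P,r);s=env.sense();print(P,r.as_euler('xyz',True),s["position"],s["ee_rot"],s["joints"].round(0))
c=env.read_camera("wrist");save(c,"w1.png");np.save("w1.npy",c["camera_from_world"]);print(c["fx"],c["cx"],ray(c,(320,240)))
for k,p in(("capb",(.5217,.1421,.14)),("fin",(.5033,-.1431,.11)),("capend",(.505,-.025,.036))):print(k,proj(c,p))
for q in env.outline_of("bottle_a","wrist"): print(round(q["p"],2),np.round(q["pixel"]),q["pixels"].sum())
```

```text
[ 0.49189514 -0.09896724  0.36      ] [180.     0.    86.44] [ 0.49481702 -0.09539142  0.35924637] [179.91799612  -0.27645257  86.61050997] [ 62.  11. -61.  97.  10.  78.  -4.]
403.9179982947991 318.2675870776973 (array([ 0.50056677, -0.01855263,  0.53650197]), array([-0.01041966, -0.27721744, -0.96075071]))
capb [331.81215018 -81.15644381]
fin [326.75705619 240.91770873]
capend [321.68045433 128.47811642]
0.88 [332.  62.] 5275
0.64 [484.   8.] 1083
```

View pics/w1.png

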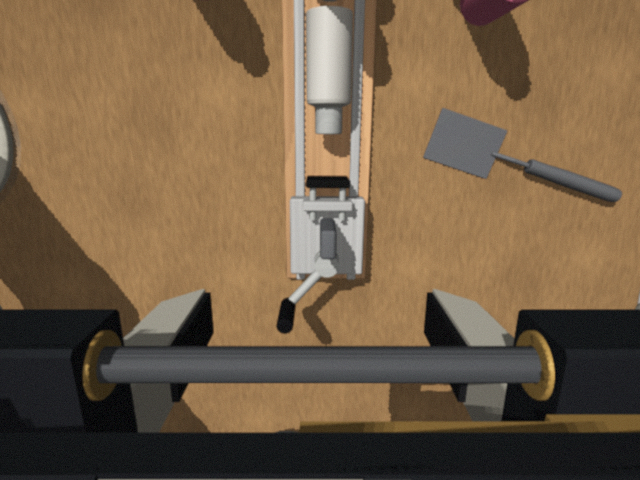

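```bash
python3 - <<'E'
from h import *
c=env.read_camera("wrist");s=env.sense();print(s["position"],s["ee_rot"])
for k,p,z in(("capend",(328,133),.042),("neck",(328,103),.055),("baseL",(309,8),.036),("baseR",(353,8),.036),("bodyL",(306,100),.036),("bodyR",(350,100),.036),
 ("kerbinL@20",(304.5,20),.014),("kerbinR@20",(356,20),.014),("kerbinL@180",(303,180),.014),("kerbinR@180",(350,180),.014),
 ("boardR@20",(375,20),.01),("boardL@20",(288,20),.01),("boardL@180",(290,180),.01),("boardR@180",(370,180),.01),
 ("saddleTL",(291,199),.042),("saddleBR",(363,275),.042),("saddleBL",(290,273),.042),("saddleTR",(366,199),.042),("fintop",(328,245),.11),("knob",(284,325),.116),("pad",(328,180),.06)):
    print(k,atz(c,p,z).round(4))
E
python3 - <<'E'
import cv2
a=cv2.imread("pics/w1.png")[0:345,260:400];cv2.imwrite("pics/w1c.png",cv2.resize(a[170:345],None,fx=3.4,fy=3.4,interpolation=cv2.INTER_CUBIC))
E
```

```text
[ 0.49174986 -0.10202795  0.35867399] [-1.79905112e+02 -4.66032576e-02  8.61907197e+01]
capend [ 0.509  -0.0369  0.042 ]
neck [ 0.5105 -0.004   0.055 ]
baseL [0.4957 0.0966 0.036 ]
baseR [0.5439 0.0935 0.036 ]
bodyL [0.4856 0.0017 0.036 ]
bodyR [ 0.5368 -0.0016  0.036 ]
kerbinL@20 [0.4895 0.0899 0.014 ]
kerbinR@20 [0.5489 0.0861 0.014 ]
kerbinL@180 [ 0.4741 -0.0939  0.014 ]
kerbinR@180 [ 0.5345 -0.0977  0.014 ]
boardR@20 [0.5714 0.0855 0.01  ]
boardL@20 [0.4703 0.092  0.01  ]
boardL@180 [ 0.4571 -0.0934  0.01  ]
boardR@180 [ 0.5607 -0.0999  0.01  ]
saddleTL [ 0.4589 -0.1125  0.042 ]
saddleBR [ 0.5446 -0.2185  0.042 ]
saddleBL [ 0.4495 -0.2098  0.042 ]
saddleTR [ 0.5514 -0.1183  0.042 ]
fintop [ 0.5009 -0.1539  0.11  ]
knob [ 0.4447 -0.2454  0.116 ]
pad [ 0.5056 -0.0895  0.06  ]
```

View pics/w1c.png

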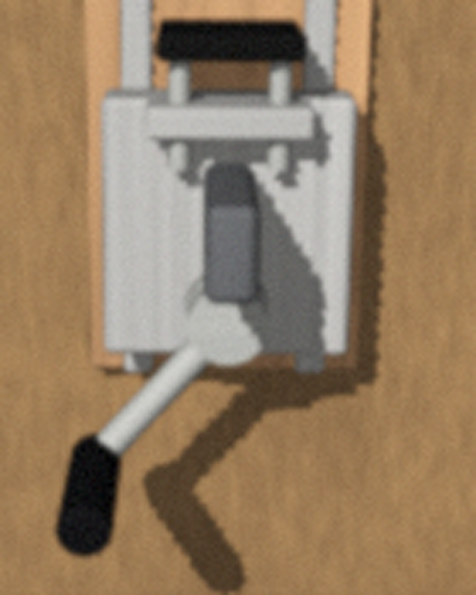

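Run:
```python
from h import *
import glob
c=env.read_camera("wrist");save(c,"w2.png");s=env.sense();print(s["position"],s["ee_rot"])
a=cv2.imread("pics/w1.png").astype(np.float32).mean(2)[:280];b=c["img"][:280].astype(np.float32).mean(2)
print("image shift w1->w2",cv2.phaseCorrelate(a,b,cv2.createHanningWindow((640,280),cv2.CV_32F)))
M=c["camera_from_world"]
for name,m in(("w1",np.load("w1.npy")),("w2 matrix",M)):
  c["camera_from_world"]=m;print(name)
  for k,p,z in(("capend",(328,133),.042),("baseC",(331,8),.06),("bodyL",(306,100),.036),("bodyR",(350,100),.036),
 ("saddleTL",(291,199),.042),("saddleBR",(363,275),.042),("fintop",(327.6,244),.11),("axis",(327.6,265.6),.064),("knob",(284.7,325.3),.116),("pad",(328,180),.06)):
    print(k,atz(c,p,z).round(4))
```

```text
[ 0.49143093 -0.10249616  0.35876681] [-1.79905628e+02 -1.34181021e-02  8.61284696e+01]
image shift w1->w2 ((3.115755637330494, -7.157066657747947), 0.956647959848245)
w1
capend [ 0.5121 -0.0305  0.042 ]
baseC [0.5213 0.096  0.06  ]
bodyL [0.4885 0.008  0.036 ]
bodyR [0.5398 0.005  0.036 ]
saddleTL [ 0.4624 -0.1065  0.042 ]
saddleBR [ 0.5487 -0.2121  0.042 ]
fintop [ 0.504  -0.1467  0.11  ]
axis [ 0.503  -0.1885  0.064 ]
knob [ 0.4494 -0.24    0.116 ]
pad [ 0.509  -0.0833  0.06  ]
w2 matrix
capend [ 0.5084 -0.0384  0.042 ]
baseC [0.5185 0.0877 0.06  ]
bodyL [4.851e-01 2.000e-04 3.600e-02]
bodyR [ 0.5363 -0.0032  0.036 ]
saddleTL [ 0.4582 -0.114   0.042 ]
saddleBR [ 0.5436 -0.2202  0.042 ]
fintop [ 0.4997 -0.1542  0.11  ]
axis [ 0.4982 -0.1962  0.064 ]
knob [ 0.4445 -0.2473  0.116 ]
pad [ 0.5049 -0.0911  0.06  ]
```

Run:
```python
from h import *
P,r=load();P,r=rows(P,r,[((.5095,-.062,.128),tool(30))]);done(P,r);print(P,r.as_euler('xyz',True))
P,r=rows(P,r,[((.5127,-.012,.041),tool(30))])
```

```text
{'dx': 0.19, 'dy': 0.076, 'dz': 1.16, 'wx': 0.0, 'wy': 0.167, 'wz': 0.0}
[ 0.50942537 -0.06198439  0.128     ] [-180.    -30.06   86.44]
{'dx': -0.001, 'dy': 0.001, 'dz': 0.502, 'wx': 0.0, 'wy': 0.0, 'wz': 0.0}
```

>>> servo_tool --plan '[{"dx":0.19,"dy":0.076,"dz":1.0,"wx":0,"wy":0.167,"wz":0,"claw":1},{"dx":0.19,"dy":0.076,"dz":1.0,"wx":0,"wy":0.167,"wz":0,"claw":1},{"dx":0.19,"dy":0.076,"dz":1.0,"wx":0,"wy":0.167,"wz":0,"claw":1},{"dx":0.19,"dy":0.076,"dz":1.0,"wx":0,"wy":0.167,"wz":0,"claw":1},{"dx":0.19,"dy":0.076,"dz":1.0,"wx":0,"wy":0.167,"wz":0,"claw":1},{"dx":0.19,"dy":0.076,"dz":1.0,"wx":0,"wy":0.167,"wz":0,"claw":1},{"dx":0.19,"dy":0.076,"dz":1.0,"wx":0,"wy":0.167,"wz":0,"claw":1},{"dx":0.19,"dy":0.076,"dz":1.0,"wx":0,"wy":0.167,"wz":0,"claw":1},{"dx":0.19,"dy":0.076,"dz":1.0,"wx":0,"wy":0.167,"wz":0,"claw":1}]'

```text
time_s: 4.3
position: [0.5116, -0.0627, 0.1629]
ee_rot: [179.7, -29.8, 86.6]
wrist_force: [0.0, 0.6, -0.1]
grip_width: 1.0
gripper_force: 0.0
```

Run:
```python
from h import *
P,r=load();P[2]=.160;done(P,r)
s=env.sense();print(s["position"],s["ee_rot"],s["joints"].round(1))
P,r=rows(P,r,[((.5127,-.012,.041),tool(30))]);done(P,r);print(P)
```

```text
[ 0.51157369 -0.06270154  0.16291539] [179.66928047 -29.83169861  86.64199653] [ 67.   36.8 -57.5 106.2   1.2  57.6   9.9]
{'dx': -0.081, 'dy': 0.001, 'dz': 0.64, 'wx': 0.0, 'wy': 0.0, 'wz': 0.0}
[ 0.51273557 -0.01199855  0.04110114]
```

>>> servo_tool --plan '[{"dx":-0.081,"dy":0.001,"dz":0.2,"wx":0,"wy":0,"wz":0,"claw":1},{"dx":-0.081,"dy":0.001,"dz":0.35,"wx":0,"wy":0,"wz":0,"claw":1},{"dx":-0.081,"dy":0.001,"dz":0.5,"wx":0,"wy":0,"wz":0,"claw":1},{"dx":-0.081,"dy":0.001,"dz":0.6,"wx":0,"wy":0,"wz":0,"claw":1},{"dx":-0.081,"dy":0.001,"dz":0.64,"wx":0,"wy":0,"wz":0,"claw":1},{"dx":-0.081,"dy":0.001,"dz":0.64,"wx":0,"wy":0,"wz":0,"claw":1},{"dx":-0.081,"dy":0.001,"dz":0.64,"wx":0,"wy":0,"wz":0,"claw":1},{"dx":-0.081,"dy":0.001,"dz":0.64,"wx":0,"wy":0,"wz":0,"claw":1}]' --force 50

```text
time_s: 4.97
position: [0.5149, -0.0138, 0.0427]
ee_rot: [179.8, -29.9, 86.5]
wrist_force: [0.0, 0.3, 0.3]
grip_width: 0.997
gripper_force: 0.0
```

>>> servo_tool --plan '[{"dx":0,"dy":0,"dz":0,"wx":0,"wy":0,"wz":0,"claw":0.45},{"dx":0,"dy":0,"dz":0,"wx":0,"wy":0,"wz":0,"claw":0.4},{"dx":0,"dy":0,"dz":0,"wx":0,"wy":0,"wz":0,"claw":0.2},{"dx":0,"dy":0,"dz":0,"wx":0,"wy":0,"wz":0,"claw":0.1},{"dx":0,"dy":0,"dz":0,"wx":0,"wy":0,"wz":0,"claw":0.1},{"dx":0,"dy":0,"dz":0,"wx":0,"wy":0,"wz":0,"claw":0.1},{"dx":0,"dy":0,"dz":0,"wx":0,"wy":0,"wz":0,"claw":0.1},{"dx":0,"dy":0,"dz":0,"wx":0,"wy":0,"wz":0,"claw":0.1}]' --force 50

```text
time_s: 5.63
position: [0.5129, -0.0123, 0.0407]
ee_rot: [-180.0, -30.1, 86.4]
wrist_force: [0.3, 0.2, -1.1]
grip_width: 0.47
gripper_force: 0.0
```

Run:
```python
from h import *
P,r=load()
s=env.sense();print(s["position"],s["ee_rot"],s["joints"].round(1),s["wrist_force"],s["grip_width"]*92,s["gripper_force"])
L=[((.5127,-.012,.09),tool(30)),((.5127,-.018,.15),tool(5)),((.5125,-.024,.155),tool(-25)),((.5115,-.028,.15),tool(-60))]
P,r=rows(P,r,L)
print(P)
```

```text
[ 0.51292135 -0.01229186  0.04068436] [-179.99264694  -30.07041979   86.43572833] [ 57.9  46.  -50.7 111.5   6.6  42.4   6.8] [ 0.29635423  0.22216363 -1.13381441] 43.194790363202635 0.0
{'dx': 0.122, 'dy': 0.0, 'dz': -0.212, 'wx': 0.0, 'wy': 0.0, 'wz': 0.0}
{'dx': 0.247, 'dy': 0.002, 'dz': -0.486, 'wx': 0.0, 'wy': -0.139, 'wz': 0.0}
{'dx': 0.233, 'dy': 0.003, 'dz': -0.523, 'wx': 0.0, 'wy': -0.306, 'wz': 0.0}
{'dx': 0.203, 'dy': -0.001, 'dz': -0.511, 'wx': 0.0, 'wy': -0.5, 'wz': 0.0}
[ 0.51153915 -0.02800846  0.14989219]
```

>>> servo_tool --plan '[{"dx":0,"dy":0,"dz":0,"wx":0,"wy":0,"wz":0,"claw":0.1},{"dx":0,"dy":0,"dz":0,"wx":0,"wy":0,"wz":0,"claw":0.1},{"dx":0,"dy":0,"dz":0,"wx":0,"wy":0,"wz":0,"claw":0.1},{"dx":0,"dy":0,"dz":0,"wx":0,"wy":0,"wz":0,"claw":0.1},{"dx":0,"dy":0,"dz":0,"wx":0,"wy":0,"wz":0,"claw":0.1}]' --force 50

```text
time_s: 6.05
position: [0.513, -0.0124, 0.0407]
ee_rot: [180.0, -30.1, 86.4]
wrist_force: [-0.5, -0.9, -0.0]
grip_width: 0.121
gripper_force: 0.0
```

Run:
```python
from h import *
c=env.read_camera("side");save(c,"side2.png");S=env.read_camera("scene")
a=np.hstack([cv2.resize(c["img"][170:330,270:430],None,fx=2.4,fy=2.4),cv2.resize(S["img"][150:310,230:390],None,fx=2.4,fy=2.4)])
cv2.imwrite("pics/cmp.png",a[:,:,::-1])
```

```text
(no output)
```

View pics/cmp.png

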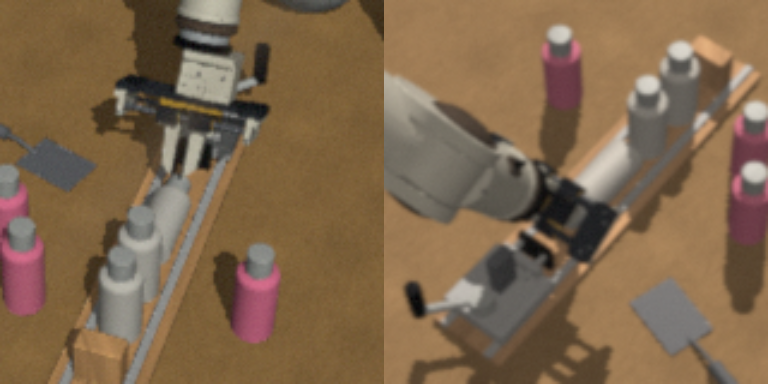

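Run:
```python
from h import *
c=env.read_camera("side");S=env.read_camera("scene")
for k,p in(("tip",(.513,-.003,.0243)),("tcp",(.513,-.0124,.0407)),("capend top@-.03",(.5115,-.03,.052)),("capend top@-.01",(.5125,-.01,.052)),("fin",(.504,-.145,.11))):print(k,proj(c,p).round(1),proj(S,p).round(1))
a=c["img"][225:275,315:375];cv2.imwrite("pics/z.png",cv2.resize(a,None,fx=10,fy=10,interpolation=cv2.INTER_CUBIC)[:,:,::-1])
```

```text
tip [341.3 253.9] [310.7 238.1]
tcp [342.2 248.1] [308.7 237.4]
capend top@-.03 [344.2 241.8] [304.8 239.2]
capend top@-.01 [342.4 246. ] [308.9 234.7]
fin [355.5 205. ] [278.1 255.8]
```

View pics/z.png

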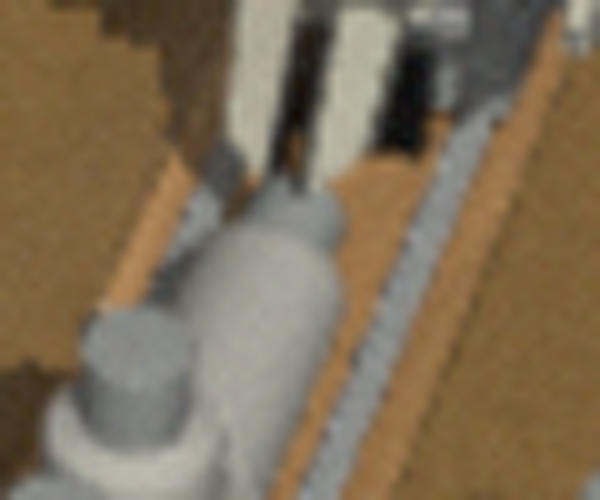

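Run:
```python
from h import *
c=env.read_camera("side");S=env.read_camera("scene");s=env.sense()
P=s["position"];r=R.from_euler('xyz',s["ee_rot"],True)
print(P,s["ee_rot"],s["grip_width"],s["gripper_force"])
for k,q in(("tip",(0,0,.019)),("tcp",(0,0,0)),("bodyL",(0,-.095,-.047)),("bodyR",(0,.095,-.047)),("bodyc",(0,0,-.047)),("-100",(0,0,-.1)),("-150",(0,0,-.15))):
    w=P+r.apply(q);print(k,w.round(3),proj(c,w).round(1),proj(S,w).round(1))
for z in(.024,.05,.07,.09):print(z,atz(c,(341,242.5),z).round(3),atz(c,(346.5,244),z).round(3))
g=c["img"][:,:,:].astype(int)
```

```text
[ 0.51297661 -0.01237395  0.04074297] [179.99708686 -30.06048046  86.43630164] 0.10173409203584224 0.0
tip [ 0.514 -0.003  0.024] [341.1 253.9] [310.9 238.1]
tcp [ 0.513 -0.012  0.041] [342.2 248.1] [308.7 237.3]
bodyL [ 0.417 -0.03   0.081] [375.  240.6] [278.7 219.3]
bodyR [ 0.606 -0.042  0.081] [315.8 226.7] [328.6 252. ]
bodyc [ 0.512 -0.036  0.081] [345.  233.6] [303.2 235.3]
-100 [ 0.51  -0.062  0.127] [348.2 217. ] [296.5 233. ]
-150 [ 0.508 -0.087  0.171] [351.2 201.1] [289.8 230.6]
0.024 [ 0.526 -0.053  0.024] [ 0.508 -0.051  0.024]
0.05 [ 0.521 -0.026  0.05 ] [ 0.503 -0.024  0.05 ]
0.07 [ 0.516 -0.005  0.07 ] [ 0.499 -0.004  0.07 ]
0.09 [0.512 0.015 0.09 ] [0.495 0.017 0.09 ]
```

Run:
```python
from h import *
c=env.read_camera("wrist");save(c,"w3.png");s=env.sense()
P=s["position"];r=R.from_euler('xyz',s["ee_rot"],True)
o,d=ray(c,(320,240));print("cam in tool",r.inv().apply(o-P).round(3),r.inv().apply(d).round(3))
for y in(.046,.005):
  for z in(.019,0,-.017,-.047):print(y,z,[proj(c,P+r.apply((x,y,z))).round(0).tolist() for x in(-.0095,.0095)])
for k,p in(("fin",(.504,-.145,.11)),("capend",(.5115,-.028,.052)),("capb",(.5217,.1421,.14)),("capa",(.5259,.2122,.14))):print(k,proj(c,p).round(0))
```

```text
cam in tool [ 0.078  0.001 -0.177] [-0.282  0.004  0.959]
0.046 0.019 [[403.0, 294.0], [405.0, 260.0]]
0.046 0 [[410.0, 310.0], [413.0, 273.0]]
0.046 -0.017 [[419.0, 327.0], [422.0, 288.0]]
0.046 -0.047 [[438.0, 367.0], [443.0, 321.0]]
0.005 0.019 [[325.0, 294.0], [325.0, 260.0]]
0.005 0 [[326.0, 310.0], [326.0, 273.0]]
0.005 -0.017 [[326.0, 327.0], [326.0, 287.0]]
0.005 -0.047 [[328.0, 367.0], [328.0, 320.0]]
fin [308. 826.]
capend [314. 325.]
capb [ 312. -220.]
capa [ 312. -357.]
```

View pics/w3.png

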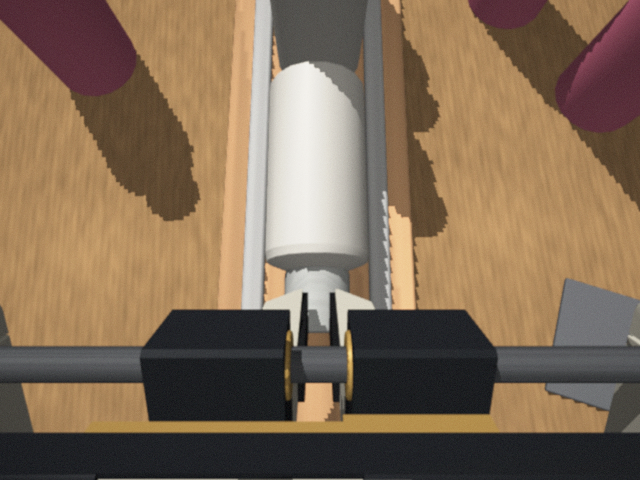

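>>> servo_tool --plan '[{"dx":0,"dy":0,"dz":0,"wx":0,"wy":0,"wz":0,"claw":0.6},{"dx":0,"dy":0,"dz":0,"wx":0,"wy":0,"wz":0,"claw":0.6},{"dx":0,"dy":0,"dz":0,"wx":0,"wy":0,"wz":0,"claw":0.6},{"dx":0,"dy":0,"dz":0,"wx":0,"wy":0,"wz":0,"claw":0.6},{"dx":0,"dy":0,"dz":0,"wx":0,"wy":0,"wz":0,"claw":0.6},{"dx":0,"dy":0,"dz":0,"wx":0,"wy":0,"wz":0,"claw":0.6},{"dx":0,"dy":0,"dz":0,"wx":0,"wy":0,"wz":0,"claw":0.6},{"dx":0,"dy":0,"dz":0.06,"wx":0,"wy":0,"wz":0,"claw":0.6},{"dx":0,"dy":0,"dz":0.12,"wx":0,"wy":0,"wz":0,"claw":0.6},{"dx":0,"dy":0,"dz":0.19,"wx":0,"wy":0,"wz":0,"claw":0.6},{"dx":0,"dy":0,"dz":0.19,"wx":0,"wy":0,"wz":0,"claw":0.6},{"dx":0,"dy":0,"dz":0.19,"wx":0,"wy":0,"wz":0,"claw":0.6}]' --force 50

```text
time_s: 7.4
position: [0.5129, 0.0081, 0.0069]
ee_rot: [-179.9, -30.1, 86.5]
wrist_force: [0.1, -0.4, 0.4]
grip_width: 0.601
gripper_force: 0.0
```

>>> servo_tool --plan '[{"dx":0,"dy":0,"dz":0,"wx":0,"wy":0,"wz":0,"claw":0.2},{"dx":0,"dy":0,"dz":0,"wx":0,"wy":0,"wz":0,"claw":0.2},{"dx":0,"dy":0,"dz":0,"wx":0,"wy":0,"wz":0,"claw":0.2},{"dx":0,"dy":0,"dz":0,"wx":0,"wy":0,"wz":0,"claw":0.2},{"dx":0,"dy":0,"dz":0,"wx":0,"wy":0,"wz":0,"claw":0.2},{"dx":0,"dy":0,"dz":0,"wx":0,"wy":0,"wz":0,"claw":0.2},{"dx":0,"dy":0,"dz":0,"wx":0,"wy":0,"wz":0,"claw":0.2},{"dx":0,"dy":0,"dz":0,"wx":0,"wy":0,"wz":0,"claw":0.2}]' --force 50

```text
time_s: 8.07
position: [0.5146, 0.0061, 0.0081]
ee_rot: [179.9, -30.0, 86.4]
wrist_force: [0.0, -2.7, 2.5]
grip_width: 0.338
gripper_force: 50.0
```

```bash
cat >> h.py <<'E'
OFF=.038  # true grasp point lies this far behind the reported TCP
def G(p,r): return (np.array(p)+r.apply([0,0,OFF]),r)
E
python3 - <<'E'
from h import *
P=np.array([.51273557,-.01199855,.04110114]);r=load()[1];P=P+r.apply([0,0,.038]);done(P,r)
s=env.sense();print(P,s["position"],s["ee_rot"],s["joints"].round(1),s["wrist_force"],s["grip_width"]*92,s["gripper_force"])
L=[G((.5127,-.012,.10),tool(30)),G((.5127,-.016,.15),tool(15)),G((.5125,-.020,.155),tool(-15)),G((.512,-.024,.155),tool(-40)),G((.5115,-.030,.145),tool(-60))]
rows(P,r,L)
E
```

```text
[0.51391749 0.00699917 0.00821209] [0.51464278 0.00610731 0.00807689] [179.94830452 -30.03092848  86.42612088] [ 54.8  48.6 -48.6 112.4   8.   38.1   5.5] [ 0.00797887 -2.68217582  2.46483255] 31.052052621708206 50.01059231312297
{'dx': 0.147, 'dy': 0.0, 'dz': -0.255, 'wx': 0.0, 'wy': 0.0, 'wz': 0.0}
{'dx': 0.206, 'dy': 0.001, 'dz': -0.488, 'wx': 0.0, 'wy': -0.084, 'wz': 0.0}
{'dx': 0.116, 'dy': 0.001, 'dz': -0.569, 'wx': 0.0, 'wy': -0.25, 'wz': 0.0}
{'dx': 0.055, 'dy': 0.0, 'dz': -0.648, 'wx': 0.0, 'wy': -0.389, 'wz': 0.0}
{'dx': -0.008, 'dy': -0.001, 'dz': -0.685, 'wx': 0.0, 'wy': -0.5, 'wz': 0.0}
```

>>> servo_tool --plan '[{"dx":0.05,"dy":0,"dz":-0.085,"wx":0,"wy":0,"wz":0,"claw":0.2},{"dx":0.1,"dy":0,"dz":-0.17,"wx":0,"wy":0,"wz":0,"claw":0.2},{"dx":0.147,"dy":0,"dz":-0.255,"wx":0,"wy":0,"wz":0,"claw":0.2},{"dx":0.17,"dy":0,"dz":-0.37,"wx":0,"wy":-0.03,"wz":0,"claw":0.2},{"dx":0.206,"dy":0.001,"dz":-0.488,"wx":0,"wy":-0.084,"wz":0,"claw":0.2},{"dx":0.206,"dy":0.001,"dz":-0.488,"wx":0,"wy":-0.084,"wz":0,"claw":0.2},{"dx":0.176,"dy":0.001,"dz":-0.515,"wx":0,"wy":-0.12,"wz":0,"claw":0.2},{"dx":0.156,"dy":0.001,"dz":-0.535,"wx":0,"wy":-0.16,"wz":0,"claw":0.2},{"dx":0.136,"dy":0.001,"dz":-0.55,"wx":0,"wy":-0.2,"wz":0,"claw":0.2},{"dx":0.116,"dy":0.001,"dz":-0.569,"wx":0,"wy":-0.25,"wz":0,"claw":0.2},{"dx":0.116,"dy":0.001,"dz":-0.569,"wx":0,"wy":-0.25,"wz":0,"claw":0.2},{"dx":0.116,"dy":0.001,"dz":-0.569,"wx":0,"wy":-0.25,"wz":0,"claw":0.2}]' --force 50

```text
time_s: 9.07
position: [0.5116, -0.0253, 0.1176]
ee_rot: [-179.9, 14.9, 87.0]
wrist_force: [-0.1, 0.4, -1.7]
grip_width: 0.338
gripper_force: 50.1
```

Run:
```python
from h import *
P,r=load();P=P+r.apply(np.array([.116,.001,-.569])*.2);r=r*R.from_rotvec([0,-.25*np.pi,0]);done(P,r)
s=env.sense();print(P,r.as_euler('xyz',True),s["position"],s["ee_rot"],s["joints"].round(1),s["wrist_force"],s["grip_width"]*92,s["gripper_force"])
rows(P,r,[G((.512,-.024,.155),tool(-40)),G((.5115,-.030,.145),tool(-60))])
```

```text
[ 0.51182438 -0.02986554  0.11832717] [-180.     14.94   86.44] [ 0.51157557 -0.02526127  0.11760134] [-179.94549779   14.93544491   86.96486515] [ 17.8  25.5 -35.3 112.   34.6  57.2 -40.3] [-0.13450294  0.3942545  -1.73058495] 31.122697953027767 50.06630898157482
{'dx': -0.099, 'dy': -0.001, 'dz': -0.013, 'wx': 0.0, 'wy': -0.139, 'wz': 0.0}
{'dx': -0.17, 'dy': -0.002, 'dz': 0.006, 'wx': 0.0, 'wy': -0.25, 'wz': 0.0}
```

>>> servo_tool --plan '[{"dx":-0.033,"dy":0,"dz":-0.004,"wx":0,"wy":-0.04,"wz":0,"claw":0.2},{"dx":-0.066,"dy":0,"dz":-0.009,"wx":0,"wy":-0.08,"wz":0,"claw":0.2},{"dx":-0.085,"dy":0,"dz":-0.011,"wx":0,"wy":-0.11,"wz":0,"claw":0.2},{"dx":-0.099,"dy":-0.001,"dz":-0.013,"wx":0,"wy":-0.139,"wz":0,"claw":0.2},{"dx":-0.125,"dy":-0.001,"dz":-0.007,"wx":0,"wy":-0.175,"wz":0,"claw":0.2},{"dx":-0.148,"dy":-0.002,"dz":0,"wx":0,"wy":-0.21,"wz":0,"claw":0.2},{"dx":-0.17,"dy":-0.002,"dz":0.006,"wx":0,"wy":-0.25,"wz":0,"claw":0.2},{"dx":-0.17,"dy":-0.002,"dz":0.006,"wx":0,"wy":-0.25,"wz":0,"claw":0.2},{"dx":-0.17,"dy":-0.002,"dz":0.006,"wx":0,"wy":-0.25,"wz":0,"claw":0.2},{"dx":-0.17,"dy":-0.002,"dz":0.006,"wx":0,"wy":-0.25,"wz":0,"claw":0.2},{"dx":-0.17,"dy":-0.002,"dz":0.006,"wx":0,"wy":-0.25,"wz":0,"claw":0.2}]' --force 50

```text
time_s: 9.98
position: [0.5103, -0.0646, 0.1272]
ee_rot: [179.7, 59.8, 86.0]
wrist_force: [-0.1, 0.0, -0.8]
grip_width: 0.333
gripper_force: 50.0
```

Run:
```python
from h import *
P,r=load();P=P+r.apply(np.array([-.17,-.002,.006])*.2);r=r*R.from_rotvec([0,-.25*np.pi,0]);done(P,r)
s=env.sense();print(P,r.as_euler('xyz',True),s["position"],s["ee_rot"],s["joints"].round(1),s["wrist_force"],s["grip_width"]*92,s["gripper_force"])
S=env.read_camera("scene");c=env.read_camera("side")
a=np.hstack([cv2.resize(c["img"][170:330,270:430],None,fx=2.5,fy=2.5,interpolation=cv2.INTER_CUBIC),cv2.resize(S["img"][150:310,230:390],None,fx=2.5,fy=2.5,interpolation=cv2.INTER_CUBIC)])
cv2.imwrite("pics/cmp2.png",a[:,:,::-1])
```

```text
[ 0.50936612 -0.06293676  0.12593319] [-180.     59.94   86.44] [ 0.51025589 -0.06464212  0.12724374] [179.65676884  59.75825927  85.95769118] [-12.6  44.8 -21.8 104.6  57.   90.  -70.2] [-0.0751588   0.02420732 -0.75378278] 30.61207608820503 50.04845686752901
```

View pics/cmp2.png

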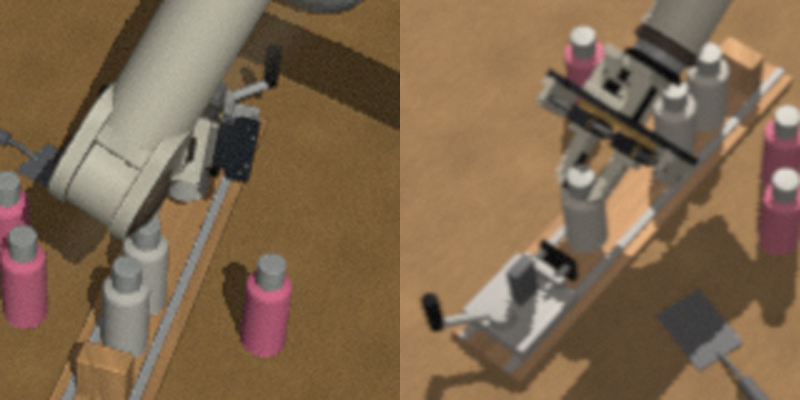

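>>> servo_tool --plan '[{"dx":0.03,"dy":0,"dz":0.017,"wx":0,"wy":0,"wz":0,"claw":0.2},{"dx":0.06,"dy":0,"dz":0.034,"wx":0,"wy":0,"wz":0,"claw":0.2},{"dx":0.075,"dy":0,"dz":0.043,"wx":0,"wy":0,"wz":0,"claw":0.2},{"dx":0.08,"dy":0,"dz":0.046,"wx":0,"wy":0,"wz":0,"claw":0.2},{"dx":0.08,"dy":0,"dz":0.046,"wx":0,"wy":0,"wz":0,"claw":0.2},{"dx":0.08,"dy":0,"dz":0.046,"wx":0,"wy":0,"wz":0,"claw":0.2},{"dx":0.08,"dy":0,"dz":0.046,"wx":0,"wy":0,"wz":0,"claw":0.2},{"dx":0.08,"dy":0,"dz":0.046,"wx":0,"wy":0,"wz":0,"claw":0.2}]' --force 50

```text
time_s: 10.75
position: [0.5097, -0.0631, 0.1071]
ee_rot: [180.0, 59.9, 86.4]
wrist_force: [-0.1, 0.3, -1.3]
grip_width: 0.337
gripper_force: 50.0
```

>>> servo_tool --plan '[{"dx":0.009,"dy":0,"dz":0.005,"wx":0,"wy":0,"wz":0,"claw":0.2},{"dx":0.009,"dy":0,"dz":0.005,"wx":0,"wy":0,"wz":0,"claw":0.2},{"dx":0.009,"dy":0,"dz":0.005,"wx":0,"wy":0,"wz":0,"claw":0.2},{"dx":0.009,"dy":0,"dz":0.005,"wx":0,"wy":0,"wz":0,"claw":0.2}]' --force 50

```text
time_s: 11.08
position: [0.5096, -0.0632, 0.105]
ee_rot: [-180.0, 59.9, 86.4]
wrist_force: [-0.3, 0.2, -1.5]
grip_width: 0.343
gripper_force: 50.0
```

>>> servo_tool --plan '[{"dx":0.005,"dy":0,"dz":0.003,"wx":0,"wy":0,"wz":0,"claw":0.2},{"dx":0.009,"dy":0,"dz":0.005,"wx":0,"wy":0,"wz":0,"claw":0.2},{"dx":0.009,"dy":0,"dz":0.005,"wx":0,"wy":0,"wz":0,"claw":0.2},{"dx":0.009,"dy":0,"dz":0.005,"wx":0,"wy":0,"wz":0,"claw":0.2}]'

```text
time_s: 11.42
position: [0.5099, -0.0634, 0.1041]
ee_rot: [179.9, 60.0, 86.3]
wrist_force: [0.3, 1.8, 6.1]
grip_width: 0.335
gripper_force: 50.0
```

>>> servo_tool --plan '[{"dx":0.005,"dy":0,"dz":0.003,"wx":0,"wy":0,"wz":0,"claw":0.2},{"dx":0.009,"dy":0,"dz":0.005,"wx":0,"wy":0,"wz":0,"claw":0.2},{"dx":0.009,"dy":0,"dz":0.005,"wx":0,"wy":0,"wz":0,"claw":0.2},{"dx":0.009,"dy":0,"dz":0.005,"wx":0,"wy":0,"wz":0,"claw":0.2}]'

```text
time_s: 11.75
position: [0.5101, -0.0635, 0.1041]
ee_rot: [179.8, 60.2, 86.2]
wrist_force: [-1.1, 3.2, 14.3]
grip_width: 0.336
gripper_force: 50.0
```

>>> servo_tool --plan '[{"dx":-0.009,"dy":0,"dz":-0.005,"wx":0,"wy":0,"wz":0,"claw":0.2},{"dx":-0.011,"dy":0,"dz":-0.006,"wx":0,"wy":0,"wz":0,"claw":0.2},{"dx":-0.011,"dy":0,"dz":-0.006,"wx":0,"wy":0,"wz":0,"claw":0.2},{"dx":-0.011,"dy":0,"dz":-0.006,"wx":0,"wy":0,"wz":0,"claw":0.2}]'

```text
time_s: 12.08
position: [0.5099, -0.0634, 0.1041]
ee_rot: [179.9, 60.0, 86.4]
wrist_force: [0.8, 0.9, 6.1]
grip_width: 0.337
gripper_force: 50.0
```

>>> servo_tool --plan '[{"dx":0,"dy":0,"dz":0,"wx":0,"wy":0,"wz":0,"claw":0.36},{"dx":0,"dy":0,"dz":0,"wx":0,"wy":0,"wz":0,"claw":0.4},{"dx":0,"dy":0,"dz":0,"wx":0,"wy":0,"wz":0,"claw":0.7},{"dx":0,"dy":0,"dz":0,"wx":0,"wy":0,"wz":0,"claw":0.7},{"dx":0,"dy":0,"dz":0,"wx":0,"wy":0,"wz":0,"claw":0.7},{"dx":0,"dy":0,"dz":0,"wx":0,"wy":0,"wz":0,"claw":0.7},{"dx":0,"dy":0,"dz":0,"wx":0,"wy":0,"wz":0,"claw":0.7},{"dx":0,"dy":0,"dz":0,"wx":0,"wy":0,"wz":0,"claw":0.7}]'

```text
time_s: 12.75
position: [0.5095, -0.0631, 0.1031]
ee_rot: [-180.0, 59.9, 86.5]
wrist_force: [0.4, 0.1, 0.6]
grip_width: 0.698
gripper_force: 0.3
```

Run:
```python
from h import *
P,r=load()
P=P+r.apply(np.array([.08+.009*3-.011,0,.046+.005*3-.006])*.2);done(P,r)
s=env.sense();print(P,s["position"],s["ee_rot"],s["wrist_force"],s["grip_width"]*92)
rows(P,r,[G((.515,.03,.175),tool(-60)),G((.51,.0,.27),tool(-20))])
S=env.read_camera("scene");save(S,"s3.png")
M=np.zeros((480,640),bool)
for q in env.outline_of("bottle_a","scene"):
    m=q["pixels"].astype(np.uint8);ys,xs=np.nonzero(m);pc=np.cov(xs,ys);w,v=np.linalg.eigh(pc);d=v[:,1];print(round(q["p"],2),np.round(q["pixel"]),int(m.sum()),round(np.degrees(np.arctan2(d[1],d[0]))%180,1),round((w[1]/w[0])**.5,2))
for p in((.509,-.034),(.5217,.1421),(.5259,.2122)):
    a=proj(S,(*p,.01));b=proj(S,(*p,.14));print("expected",a.round(),b.round(),np.degrees(np.arctan2(*(a-b)[::-1]))%180)
```

```text
[ 0.50937214 -0.06284005  0.10380559] [ 0.50948045 -0.06314432  0.1031286 ] [-179.96111339   59.91718183   86.47141297] [0.37529136 0.10329748 0.62261039] 64.24380849039571
{'dx': -0.075, 'dy': -0.001, 'dz': -0.391, 'wx': 0.0, 'wy': 0.0, 'wz': 0.0}
{'dx': -0.44, 'dy': -0.016, 'dz': -0.542, 'wx': 0.0, 'wy': 0.222, 'wz': 0.0}
0.9 [383. 208.] 415 103.3 1.71
0.79 [352. 186.] 366 93.2 2.2
0.78 [380. 235.] 470 98.3 1.91
0.76 [305. 238.] 440 91.6 2.04
0.65 [341. 200.] 365 93.8 1.55
0.57 [305. 172.] 342 95.6 1.63
expected [304. 247.] [302. 223.] 84.44257673743292
expected [339. 210.] [339. 185.] 90.56028722972894
expected [352. 196.] [353. 170.] 92.5083088339615
```

>>> servo_tool --plan '[{"dx":-0.02,"dy":0,"dz":-0.1,"wx":0,"wy":0,"wz":0,"claw":0.75},{"dx":-0.04,"dy":0,"dz":-0.2,"wx":0,"wy":0,"wz":0,"claw":0.75},{"dx":-0.06,"dy":0,"dz":-0.3,"wx":0,"wy":0,"wz":0,"claw":0.75},{"dx":-0.075,"dy":0,"dz":-0.391,"wx":0,"wy":0,"wz":0,"claw":0.75},{"dx":-0.25,"dy":-0.01,"dz":-0.45,"wx":0,"wy":0.03,"wz":0,"claw":0.75},{"dx":-0.44,"dy":-0.016,"dz":-0.542,"wx":0,"wy":0.222,"wz":0,"claw":0.75},{"dx":-0.44,"dy":-0.016,"dz":-0.542,"wx":0,"wy":0.222,"wz":0,"claw":0.75},{"dx":-0.44,"dy":-0.016,"dz":-0.542,"wx":0,"wy":0.222,"wz":0,"claw":0.75},{"dx":-0.44,"dy":-0.016,"dz":-0.542,"wx":0,"wy":0.222,"wz":0,"claw":0.75},{"dx":-0.44,"dy":-0.016,"dz":-0.542,"wx":0,"wy":0.222,"wz":0,"claw":0.75},{"dx":-0.44,"dy":-0.016,"dz":-0.542,"wx":0,"wy":0.222,"wz":0,"claw":0.75},{"dx":-0.44,"dy":-0.016,"dz":-0.542,"wx":0,"wy":0.222,"wz":0,"claw":0.75}]'

```text
time_s: 13.85
position: [0.5094, -0.0159, 0.2348]
ee_rot: [179.9, 20.1, 86.1]
wrist_force: [0.2, 1.2, -0.3]
grip_width: 0.754
gripper_force: 0.0
```

Run:
```python
from h import *
P,r=load();P=P+r.apply(np.array([-.44,-.016,-.542])*.2);r=r*R.from_rotvec([0,.222*np.pi,0]);done(P,r)
s=env.sense();print(P,s["position"],s["ee_rot"],s["joints"].round(0))
for n in("scene","side"):
  S=env.read_camera(n)
  for q in env.outline_of("bottle_a",n):
    m=q["pixels"].astype(np.uint8);ys,xs=np.nonzero(m);w,v=np.linalg.eigh(np.cov(xs,ys));d=v[:,1];print(round(q["p"],2),np.round(q["pixel"]),int(m.sum()),round(np.degrees(np.arctan2(d[1],d[0]))%180,1),round((w[1]/w[0])**.5,2))
  for p in((.509,-.034),(.5217,.1421),(.5259,.2122)):
    a=proj(S,(*p,.01));b=proj(S,(*p,.14));print("expected",((a+b)/2).round(),np.degrees(np.arctan2(*(a-b)[::-1]))%180)
k=(.448,-.2385)
rows(P,r,[G((.47,-.17,.27),tool(0)),G((k[0],k[1],.20),tool(0))])
```

```text
[ 0.50926689 -0.01299677  0.23426799] [ 0.5094384  -0.01589366  0.23482904] [179.88071472  20.10886361  86.09975777] [ 12.  17. -33. 106.  29.  71. -37.]
0.98 [301. 237.] 544 83.9 1.88
0.93 [353. 184.] 470 90.8 2.35
0.87 [382. 206.] 424 105.7 1.79
0.59 [337. 201.] 420 95.8 1.75
expected [303. 235.] 84.44257673743292
expected [339. 197.] 90.56028722972894
expected [352. 183.] 92.5083088339615
0.97 [272. 254.] 475 100.4 2.12
0.94 [376. 293.] 648 98.5 2.19
0.93 [322. 291.] 646 91.8 1.92
0.79 [346. 238.] 630 91.9 2.1
0.7 [280. 283.] 602 86.4 2.24
0.57 [330. 272.] 423 77.8 2.56
expected [346. 235.] 93.57962656430956
expected [327. 275.] 92.04004625416117
expected [320. 292.] 91.32197658283842
{'dx': -0.744, 'dy': -0.147, 'dz': 0.283, 'wx': 0.0, 'wy': 0.111, 'wz': 0.0}
{'dx': -0.952, 'dy': -0.236, 'dz': 0.731, 'wx': 0.0, 'wy': 0.111, 'wz': 0.0}
```

>>> servo_tool --plan '[{"dx":-0.744,"dy":-0.147,"dz":0.283,"wx":0,"wy":0.111,"wz":0,"claw":0.65},{"dx":-0.744,"dy":-0.147,"dz":0.283,"wx":0,"wy":0.111,"wz":0,"claw":0.65},{"dx":-0.744,"dy":-0.147,"dz":0.283,"wx":0,"wy":0.111,"wz":0,"claw":0.65},{"dx":-0.744,"dy":-0.147,"dz":0.283,"wx":0,"wy":0.111,"wz":0,"claw":0.65},{"dx":-0.952,"dy":-0.236,"dz":0.731,"wx":0,"wy":0.111,"wz":0,"claw":0.65},{"dx":-0.952,"dy":-0.236,"dz":0.731,"wx":0,"wy":0.111,"wz":0,"claw":0.65},{"dx":-0.952,"dy":-0.236,"dz":0.731,"wx":0,"wy":0.111,"wz":0,"claw":0.65},{"dx":-0.952,"dy":-0.236,"dz":0.731,"wx":0,"wy":0.111,"wz":0,"claw":0.65},{"dx":-0.952,"dy":-0.236,"dz":0.731,"wx":0,"wy":0.111,"wz":0,"claw":0.65},{"dx":-0.952,"dy":-0.236,"dz":0.731,"wx":0,"wy":0.111,"wz":0,"claw":0.65}]'

```text
time_s: 14.88
position: [0.4489, -0.2366, 0.1609]
ee_rot: [-179.9, -0.1, 86.6]
wrist_force: [0.3, 0.8, -0.3]
grip_width: 0.647
gripper_force: 0.0
```

Run:
```python
from h import *
P,r=load();P=P+r.apply(np.array([-.952,-.236,.731])*.2);r=r*R.from_rotvec([0,.111*np.pi,0]);done(P,r)
s=env.sense();print(P,r.as_euler('xyz',True),s["position"],s["ee_rot"],s["joints"].round(0))
c=env.read_camera("wrist");save(c,"w4.png");print(proj(c,(.447,-.2375,.116)).round())
for n in("scene","side"):
  q=env.read_camera(n)
  for t in("lever_knob","fin_top"):
    print(n,t,[(round(d["p"],2),np.round(d["pixel"]).tolist()) for d in env.outline_of(t,n)][:2])
# knob: black pixels near expected position in wrist picture
rows(P,r,[G((.447,-.2375,.100),tool(0))])
```

```text
[ 0.44794499 -0.23851984  0.16192566] [1.80000000e+02 3.81666562e-14 8.64400000e+01] [ 0.44894643 -0.23655188  0.16085787] [-1.79919142e+02 -1.02475957e-01  8.66233124e+01] [ 46.  17. -25. 112.   9.  53.  13.]
[312. 263.]
scene lever_knob [(0.56, [259.0, 275.0])]
scene fin_top [(0.81, [276.0, 270.0])]
side lever_knob [(0.45, [378.0, 203.0])]
side fin_top [(0.7, [360.0, 234.0]), (0.6, [351.0, 417.0])]
{'dx': 0.005, 'dy': -0.005, 'dz': 0.5, 'wx': 0.0, 'wy': 0.0, 'wz': 0.0}
```

Run:
```python
import cv2,numpy as np
a=cv2.imread("pics/w4.png").max(2)[140:420:10,200:440:8]
for i,row in enumerate(a): print(140+10*i,"".join("#" if v<28 else "+" if v<60 else "." if v<120 else " " for v in row))
```

```text
140                         ..... 
150                          .....
160                           ....
170                           ....
180                           ....
190                 ...   ........
200                  .   .. ......
210                     ..........
220                        .....  
230               #  .    ...     
240              +###    ...      
250              ####  ...        
260              +#+#....         
270              +#+#....         
280               +#  ...         
290                    ...        
300      +.             ... #     
310      #+             ... #+    
320     ###                 ##    
330    .###                 ###   
340 ...###                  ###.  
350 ..............................
360 ..............................
370 ..............................
380 ..............................
390 ...#              ........#+. 
400 ...#              ..........  
410 ...               ............
```

>>> servo_tool --plan '[{"dx":-0.003,"dy":0.01,"dz":0.2,"wx":0,"wy":0,"wz":0,"claw":0.65},{"dx":-0.003,"dy":0.01,"dz":0.35,"wx":0,"wy":0,"wz":0,"claw":0.65},{"dx":-0.003,"dy":0.01,"dz":0.45,"wx":0,"wy":0,"wz":0,"claw":0.65},{"dx":-0.003,"dy":0.01,"dz":0.5,"wx":0,"wy":0,"wz":0,"claw":0.65},{"dx":-0.003,"dy":0.01,"dz":0.5,"wx":0,"wy":0,"wz":0,"claw":0.15},{"dx":-0.003,"dy":0.01,"dz":0.5,"wx":0,"wy":0,"wz":0,"claw":0.15},{"dx":-0.003,"dy":0.01,"dz":0.5,"wx":0,"wy":0,"wz":0,"claw":0.15},{"dx":-0.003,"dy":0.01,"dz":0.5,"wx":0,"wy":0,"wz":0,"claw":0.15},{"dx":-0.003,"dy":0.01,"dz":0.5,"wx":0,"wy":0,"wz":0,"claw":0.15},{"dx":-0.003,"dy":0.01,"dz":0.5,"wx":0,"wy":0,"wz":0,"claw":0.15},{"dx":-0.003,"dy":0.01,"dz":0.5,"wx":0,"wy":0,"wz":0,"claw":0.15},{"dx":-0.003,"dy":0.01,"dz":0.5,"wx":0,"wy":0,"wz":0,"claw":0.15}]' --force 20

```text
time_s: 16.23
position: [0.4498, -0.2404, 0.0621]
ee_rot: [-180.0, 0.1, 86.4]
wrist_force: [-2.9, -1.3, 4.7]
grip_width: 0.215
gripper_force: 20.0
```

Run:
```python
from h import *
P,r=load();P=P+r.apply(np.array([-.003,.01,.5])*.2);done(P,r)
s=env.sense();print(P,s["position"],s["ee_rot"],s["wrist_force"],s["grip_width"]*92,s["gripper_force"])
u=np.array([.0628,.998,0]);v=np.array([.998,-.0628,0])
G0=P-r.apply([0,0,OFF]);ang=lambda d:np.cos(np.radians(d))*v+np.sin(np.radians(d))*u
ax=G0-.075*ang(225);print("axis",ax)
L=[G(ax+.075*ang(d),r) for d in(234,243,252,261,270,279,288,297,306,315,318)]
rows(P,r,L)
```

```text
[ 0.44990387 -0.23924287  0.06192566] [ 0.44984698 -0.24037178  0.06211753] [-1.79994934e+02  5.95705927e-02  8.64030733e+01] [-2.94729738 -1.34891535  4.65092192] 19.778251796901145 20.001014471054077
axis [ 0.50616129 -0.1896464   0.09992566]
{'dx': -0.038, 'dy': 0.045, 'dz': 0.0, 'wx': 0.0, 'wy': 0.0, 'wz': 0.0}
{'dx': -0.069, 'dy': 0.095, 'dz': 0.0, 'wx': 0.0, 'wy': 0.0, 'wz': 0.0}
{'dx': -0.092, 'dy': 0.149, 'dz': 0.0, 'wx': 0.0, 'wy': 0.0, 'wz': 0.0}
{'dx': -0.105, 'dy': 0.206, 'dz': 0.0, 'wx': 0.0, 'wy': 0.0, 'wz': 0.0}
{'dx': -0.11, 'dy': 0.265, 'dz': 0.0, 'wx': 0.0, 'wy': 0.0, 'wz': 0.0}
{'dx': -0.105, 'dy': 0.324, 'dz': 0.0, 'wx': 0.0, 'wy': 0.0, 'wz': 0.0}
{'dx': -0.092, 'dy': 0.381, 'dz': 0.0, 'wx': 0.0, 'wy': 0.0, 'wz': 0.0}
{'dx': -0.069, 'dy': 0.435, 'dz': 0.0, 'wx': 0.0, 'wy': 0.0, 'wz': 0.0}
{'dx': -0.039, 'dy': 0.486, 'dz': 0.0, 'wx': 0.0, 'wy': 0.0, 'wz': 0.0}
{'dx': 0.0, 'dy': 0.53, 'dz': 0.0, 'wx': 0.0, 'wy': 0.0, 'wz': 0.0}
{'dx': 0.014, 'dy': 0.544, 'dz': 0.0, 'wx': 0.0, 'wy': 0.0, 'wz': 0.0}
```

>>> servo_tool --plan '[{"dx":-0.038,"dy":0.045,"dz":0,"wx":0,"wy":0,"wz":0,"claw":0.15},{"dx":-0.069,"dy":0.095,"dz":0,"wx":0,"wy":0,"wz":0,"claw":0.15},{"dx":-0.092,"dy":0.149,"dz":0,"wx":0,"wy":0,"wz":0,"claw":0.15},{"dx":-0.105,"dy":0.206,"dz":0,"wx":0,"wy":0,"wz":0,"claw":0.15},{"dx":-0.11,"dy":0.265,"dz":0,"wx":0,"wy":0,"wz":0,"claw":0.15},{"dx":-0.105,"dy":0.324,"dz":0,"wx":0,"wy":0,"wz":0,"claw":0.15},{"dx":-0.092,"dy":0.381,"dz":0,"wx":0,"wy":0,"wz":0,"claw":0.15},{"dx":-0.069,"dy":0.435,"dz":0,"wx":0,"wy":0,"wz":0,"claw":0.15},{"dx":-0.039,"dy":0.486,"dz":0,"wx":0,"wy":0,"wz":0,"claw":0.15},{"dx":-0.01,"dy":0.52,"dz":0,"wx":0,"wy":0,"wz":0,"claw":0.15},{"dx":-0.005,"dy":0.527,"dz":0,"wx":0,"wy":0,"wz":0,"claw":0.15},{"dx":-0.005,"dy":0.527,"dz":0,"wx":0,"wy":0,"wz":0,"claw":0.15}]' --force 20

```text
time_s: 17.23
position: [0.5494, -0.2514, 0.0616]
ee_rot: [-179.4, 0.3, 86.3]
wrist_force: [-15.0, -6.6, 14.0]
grip_width: 0.208
gripper_force: 20.3
```

>>> servo_tool --plan '[{"dx":0,"dy":-0.01,"dz":0,"wx":0,"wy":0,"wz":0,"claw":0.15},{"dx":0,"dy":-0.025,"dz":0,"wx":0,"wy":0,"wz":0,"claw":0.15},{"dx":0,"dy":-0.025,"dz":0,"wx":0,"wy":0,"wz":0,"claw":0.15},{"dx":0,"dy":-0.025,"dz":0,"wx":0,"wy":0,"wz":0,"claw":0.15}]'

```text
time_s: 17.57
position: [0.5494, -0.2513, 0.062]
ee_rot: [180.0, 0.3, 86.3]
wrist_force: [-1.9, -8.4, 2.4]
grip_width: 0.204
gripper_force: 20.4
```

Run:
```python
from h import *
P,r=load();P=P+r.apply(np.array([-.005,.502,0])*.2);done(P,r)
s=env.sense();print(P,s["position"],s["ee_rot"],s["wrist_force"],s["grip_width"]*92,s["gripper_force"])
rows(P,r,[(P+[0,0,.06],r),G((.504,-.146,.16),r),G((.504,-.146,.09),r)])
```

```text
[ 0.55004804 -0.24647515  0.06192566] [ 0.54935605 -0.2513449   0.06201776] [179.99149606   0.26553219  86.27362624] [-1.8674976  -8.43440318  2.44725976] 18.744496909467593 20.375215709209442
{'dx': 0.0, 'dy': 0.0, 'dz': -0.3, 'wx': 0.0, 'wy': 0.0, 'wz': 0.0}
{'dx': 0.487, 'dy': -0.261, 'dz': -0.3, 'wx': 0.0, 'wy': 0.0, 'wz': 0.0}
{'dx': 0.487, 'dy': -0.261, 'dz': 0.05, 'wx': 0.0, 'wy': 0.0, 'wz': 0.0}
```

>>> servo_tool --plan '[{"dx":0.01,"dy":0.02,"dz":0,"wx":0,"wy":0,"wz":0,"claw":0.15},{"dx":0.02,"dy":0.035,"dz":0,"wx":0,"wy":0,"wz":0,"claw":0.15},{"dx":0.025,"dy":0.035,"dz":0,"wx":0,"wy":0,"wz":0,"claw":0.15},{"dx":0.025,"dy":0.035,"dz":0,"wx":0,"wy":0,"wz":0,"claw":0.15},{"dx":0.025,"dy":0.035,"dz":0,"wx":0,"wy":0,"wz":0,"claw":0.15}]'

```text
time_s: 17.98
position: [0.5496, -0.2492, 0.0616]
ee_rot: [-179.3, 0.4, 86.1]
wrist_force: [-19.3, -10.1, 15.7]
grip_width: 0.206
gripper_force: 20.6
```

>>> servo_tool --plan '[{"dx":-0.03,"dy":-0.04,"dz":0,"wx":0,"wy":0,"wz":0,"claw":0.15},{"dx":-0.045,"dy":-0.04,"dz":0,"wx":0,"wy":0,"wz":0,"claw":0.2},{"dx":-0.045,"dy":-0.04,"dz":0,"wx":0,"wy":0,"wz":0,"claw":0.45},{"dx":-0.045,"dy":-0.04,"dz":0,"wx":0,"wy":0,"wz":0,"claw":0.45},{"dx":-0.045,"dy":-0.04,"dz":0,"wx":0,"wy":0,"wz":0,"claw":0.45},{"dx":-0.045,"dy":-0.04,"dz":0,"wx":0,"wy":0,"wz":0,"claw":0.45},{"dx":-0.045,"dy":-0.04,"dz":-0.15,"wx":0,"wy":0,"wz":0,"claw":0.45},{"dx":-0.045,"dy":-0.04,"dz":-0.3,"wx":0,"wy":0,"wz":0,"claw":0.45},{"dx":-0.045,"dy":-0.04,"dz":-0.35,"wx":0,"wy":0,"wz":0,"claw":0.45},{"dx":-0.045,"dy":-0.04,"dz":-0.35,"wx":0,"wy":0,"wz":0,"claw":0.45}]'

```text
time_s: 18.82
position: [0.552, -0.2513, 0.1349]
ee_rot: [179.6, 0.1, 86.5]
wrist_force: [0.3, -0.3, 0.1]
grip_width: 0.451
gripper_force: 0.0
```

Run:
```python
from h import *
P,r=load();P=P+r.apply(np.array([.025-.045,.035-.04,-.35])*.2);done(P,r)
s=env.sense();print(P,s["position"],s["ee_rot"],s["wrist_force"],s["grip_width"]*92,s["joints"].round(0))
c=env.read_camera("wrist");save(c,"w5.png")
for k,p in(("knob",(.5495,-.2505,.116)),("fin",(.504,-.146,.11))):print(k,proj(c,p).round())
a=c["img"].max(2)[60:340:8,230:430:6]
for i,row in enumerate(a): print(60+8*i,"".join("#" if v<28 else "+" if v<60 else "." if v<120 else " " for v in row))
rows(P,r,[G((.504,-.146,.15),r)])
```

```text
[ 0.54880159 -0.25040534  0.13192566] [ 0.55198991 -0.25129264  0.13491888] [1.79641526e+02 1.25710233e-01 8.64695913e+01] [ 0.29780159 -0.32412807  0.06407706] 41.47173785283297 [ 39.  28. -23. 100.  13.  54.   8.]
knob [310. 276.]
fin [196.  65.]
60 ++             .....              
68 ++.            .....              
76 ++.            ......             
84 ++....         .....              
92 ++. .          ...                
100 ++. . .        ..                 
108 .....         ...                 
116 .... .         ..                 
124 .....    .     ..                 
132 .....    .     ..                 
140  ....... .    ...                 
148   ... .. .     ..                 
156    .. .  .     ..                 
164       ....     ..                 
172 ...    .....   ..                 
180 ...      ...   ..                 
188 ...       ..   ..                 
196       .    .   ..                 
204  ...  ..    ...                   
212        ..                         
220             .###                  
228            .####.                 
236            ######                 
244            #++++#.                
252            #++++#....             
260            +++###....             
268            .+###  ....            
276                    ....           
284                     ....          
292       .              ...          
300       #               .#+         
308      +#               .##         
316      ##                ##.     #+#
324     .##                ###     ##+
332 ....###                ###     . +
{'dx': 0.507, 'dy': -0.256, 'dz': 0.1, 'wx': 0.0, 'wy': 0.0, 'wz': 0.0}
```

>>> servo_tool --plan '[{"dx":0.15,"dy":-0.08,"dz":0,"wx":0,"wy":0,"wz":0,"claw":0.55},{"dx":0.35,"dy":-0.17,"dz":0,"wx":0,"wy":0,"wz":0,"claw":0.55},{"dx":0.507,"dy":-0.256,"dz":0.1,"wx":0,"wy":0,"wz":0,"claw":0.55},{"dx":0.507,"dy":-0.256,"dz":0.1,"wx":0,"wy":0,"wz":0,"claw":0.55},{"dx":0.507,"dy":-0.256,"dz":0.1,"wx":0,"wy":0,"wz":0,"claw":0.55},{"dx":0.507,"dy":-0.256,"dz":0.1,"wx":0,"wy":0,"wz":0,"claw":0.55}]'

```text
time_s: 19.37
position: [0.5037, -0.1465, 0.1105]
ee_rot: [-179.9, -0.0, 86.5]
wrist_force: [-0.4, 0.1, -0.0]
grip_width: 0.547
gripper_force: 0.0
```

Run:
```python
from h import *
P,r=load();P=P+r.apply(np.array([.507,-.256,.1])*.2);done(P,r)
s=env.sense();print(P,s["position"],s["ee_rot"],s["wrist_force"],s["grip_width"]*92,s["joints"].round(0))
c=env.read_camera("wrist");save(c,"w6.png")
for k,p in(("fin",(.504,-.146,.11)),("finL",(.495,-.146,.11)),("finR",(.513,-.146,.11)),("pad",(.508,-.083,.06)),("capc",(.51,-.035,.14))):print(k,proj(c,p).round())
a=c["img"].max(2)[0:340:8,230:430:5]
for i,row in enumerate(a): print(8*i,"".join("#" if v<28 else "+" if v<60 else "-" if v<95 else "." if v<130 else " " for v in row))
```

```text
[ 0.5039967  -0.14602181  0.11192566] [ 0.50365095 -0.14646639  0.11048848] [-1.79908766e+02 -5.46089917e-03  8.64738929e+01] [-0.3627819   0.13097587 -0.02570629] 50.35342180870498 [ 34.  23. -25. 112.  13.  48.  -2.]
fin [316. 291.]
finL [297. 292.]
finR [335. 290.]
pad [317. 148.]
capc [312.  12.]
0                                     -   
8                                     -   
16                                         
24                                     .   
32                                         
40                            .   .        
48            -              -..           
56             -            -....          
64              --.      ---.....     .    
72               .------+-......      .    
80                ...............     -    
88                 ..........--...    .    
96              -   .......-..-...    -    
104               .--------.........   .    
112                ..................       
120                .................        
128                 ................ .      
136          .+++++++####+#+#+....... .     
144
[... 416 characters left out ...]
   .... .....  .....   .------
224             ...------    .       ..---- 
232                ------.   .       ...--. 
240                ------..          --.    
248               .-------..        .--     
256               ..   ..-...       .--     
264               .......-....      .--     
272               .......-.....     .-.     
280               .......-......    .--     
288               .......-.......   .--     
296      #        .......+-...... #.        
304     +#        .......--...... ##        
312    -##         ...---........ #++       
320    ###.           .  ........ ###       
328   +###.  .....   ...  .-......##++      
336 --####-   .-    ......   ....-####-
```

Run:
```python
from h import *
c=env.read_camera("wrist");s=env.sense();print(s["position"])
for t in("fin_top","stop","pad","bottle_c"):
  for q in env.outline_of(t,"wrist")[:2]:
    m=q["pixels"];ys,xs=np.nonzero(m);print(t,round(q["p"],2),np.round(q["pixel"]),xs.min(),xs.max(),ys.min(),ys.max())
g=c["img"]
for row in(235,245,270,300): print(row,[tuple(int(v) for v in g[row,x]) for x in range(300,376,5)])
for k,p in(("saddleL",(.504-.047,-.146,.042)),("saddleR",(.504+.047,-.146,.042)),("finfrontbase",(.505,-.128,.042))):print(k,proj(c,p).round())
```

```text
[ 0.50472943 -0.14779316  0.11129086]
fin_top 0.92 [322. 241.] 241 405 132 420
stop 0.7 [318. 241.] 241 402 133 420
pad 0.68 [320. 149.] 269 363 132 222
bottle_c 0.81 [322.  45.] 258 381 0 107
235 [(119, 120, 119), (92, 91, 90), (84, 87, 88), (82, 85, 85), (82, 84, 87), (79, 80, 80), (50, 52, 54), (113, 114, 112), (197, 197, 193), (216, 217, 212), (214, 212, 208), (214, 215, 211), (211, 209, 206), (217, 216, 213), (204, 204, 199), (218, 217, 211)]
245 [(85, 87, 89), (85, 84, 86), (87, 86, 91), (83, 84, 88), (87, 85, 90), (82, 83, 86), (58, 60, 62), (115, 114, 113), (110, 108, 106), (161, 159, 158), (212, 212, 206), (214, 213, 210), (210, 209, 205), (216, 215, 211), (207, 206, 203), (217, 216, 212)]
270 [(114, 117, 119), (117, 119, 123), (124, 124, 126), (124, 123, 126), (119, 121, 124), (119, 120, 122), (86, 90, 91), (109, 109, 108), (111, 112, 111), (115, 116, 111), (113, 109, 109), (116, 117, 113), (122, 121, 118), (212, 211, 208), (207, 207, 203), (218, 216, 213)]
300 [(110, 111, 113), (122, 121, 126), (118, 117, 121), (117, 117, 120), (114, 114, 116), (115, 117, 119), (82, 84, 85), (78, 80, 79), (104, 103, 104), (108, 106, 107), (112, 112, 112), (113, 110, 109), (110, 109, 107), (109, 111, 107), (109, 108, 107), (216, 217, 212)]
saddleL [242. 251.]
saddleR [389. 242.]
finfrontbase [315. 219.]
```

View pics/w6.png

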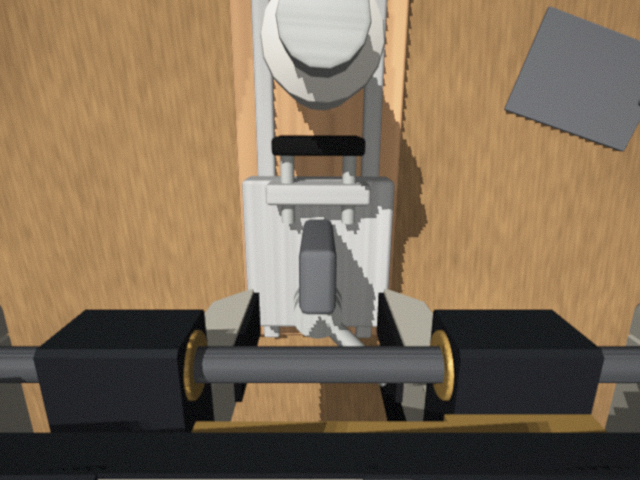

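>>> servo_tool --plan '[{"dx":0.01,"dy":0,"dz":0.15,"wx":0,"wy":0,"wz":0,"claw":0.5},{"dx":0.01,"dy":0,"dz":0.25,"wx":0,"wy":0,"wz":0,"claw":0.5},{"dx":0.01,"dy":0,"dz":0.3,"wx":0,"wy":0,"wz":0,"claw":0.1},{"dx":0.01,"dy":0,"dz":0.3,"wx":0,"wy":0,"wz":0,"claw":0.1},{"dx":0.01,"dy":0,"dz":0.3,"wx":0,"wy":0,"wz":0,"claw":0.1},{"dx":0.01,"dy":0,"dz":0.3,"wx":0,"wy":0,"wz":0,"claw":0.1},{"dx":0.01,"dy":0,"dz":0.3,"wx":0,"wy":0,"wz":0,"claw":0.1},{"dx":0.01,"dy":0,"dz":0.3,"wx":0,"wy":0,"wz":0,"claw":0.1},{"dx":0.01,"dy":0,"dz":0.3,"wx":0,"wy":0,"wz":0,"claw":0.1},{"dx":0.01,"dy":0,"dz":0.3,"wx":0,"wy":0,"wz":0,"claw":0.1}]' --force 40

```text
time_s: 20.5
position: [0.5031, -0.1446, 0.0523]
ee_rot: [-179.9, 0.0, 86.4]
wrist_force: [-5.6, 0.8, 3.9]
grip_width: 0.196
gripper_force: 40.0
```

Run:
```python
from h import *
P,r=load();P=P+r.apply(np.array([.01,0,.3])*.2);done(P,r)
s=env.sense();print(P,s["position"],s["ee_rot"],s["wrist_force"],s["grip_width"]*92,s["gripper_force"])
```

```text
[ 0.50412089 -0.14402567  0.05192566] [ 0.5031339  -0.14458795  0.05234937] [-1.79896236e+02  3.38214143e-02  8.63972938e+01] [-5.62143923  0.75889508  3.88154802] 18.00505549888011 39.994638562202454
```

>>> servo_tool --plan '[{"dx":0.015,"dy":0,"dz":0,"wx":0,"wy":0,"wz":0,"claw":0.1},{"dx":0.03,"dy":0,"dz":0,"wx":0,"wy":0,"wz":0,"claw":0.1},{"dx":0.045,"dy":0,"dz":0,"wx":0,"wy":0,"wz":0,"claw":0.1},{"dx":0.06,"dy":0,"dz":0,"wx":0,"wy":0,"wz":0,"claw":0.1},{"dx":0.075,"dy":0,"dz":0,"wx":0,"wy":0,"wz":0,"claw":0.1},{"dx":0.09,"dy":0,"dz":0,"wx":0,"wy":0,"wz":0,"claw":0.1},{"dx":0.105,"dy":0,"dz":0,"wx":0,"wy":0,"wz":0,"claw":0.1},{"dx":0.12,"dy":0,"dz":0,"wx":0,"wy":0,"wz":0,"claw":0.1},{"dx":0.135,"dy":0,"dz":0,"wx":0,"wy":0,"wz":0,"claw":0.1},{"dx":0.15,"dy":0,"dz":0,"wx":0,"wy":0,"wz":0,"claw":0.1},{"dx":0.165,"dy":0,"dz":0,"wx":0,"wy":0,"wz":0,"claw":0.1},{"dx":0.18,"dy":0,"dz":0,"wx":0,"wy":0,"wz":0,"claw":0.1}]' --force 40

```text
time_s: 21.5
position: [0.5051, -0.1146, 0.0524]
ee_rot: [-179.9, 0.4, 86.2]
wrist_force: [-4.2, -12.6, 1.2]
grip_width: 0.196
gripper_force: 40.0
```

>>> servo_tool --plan '[{"dx":0.02,"dy":0,"dz":0,"wx":0,"wy":0,"wz":0,"claw":0.1},{"dx":0.04,"dy":0,"dz":0,"wx":0,"wy":0,"wz":0,"claw":0.1},{"dx":0.06,"dy":0,"dz":0,"wx":0,"wy":0,"wz":0,"claw":0.1},{"dx":0.08,"dy":0,"dz":0,"wx":0,"wy":0,"wz":0,"claw":0.1},{"dx":0.1,"dy":0,"dz":0,"wx":0,"wy":0,"wz":0,"claw":0.1},{"dx":0.12,"dy":0,"dz":0,"wx":0,"wy":0,"wz":0,"claw":0.1},{"dx":0.14,"dy":0,"dz":0,"wx":0,"wy":0,"wz":0,"claw":0.1},{"dx":0.16,"dy":0,"dz":0,"wx":0,"wy":0,"wz":0,"claw":0.1},{"dx":0.18,"dy":0,"dz":0,"wx":0,"wy":0,"wz":0,"claw":0.1},{"dx":0.2,"dy":0,"dz":0,"wx":0,"wy":0,"wz":0,"claw":0.1},{"dx":0.22,"dy":0,"dz":0,"wx":0,"wy":0,"wz":0,"claw":0.1},{"dx":0.24,"dy":0,"dz":0,"wx":0,"wy":0,"wz":0,"claw":0.1}]'

```text
time_s: 22.5
position: [0.5083, -0.0666, 0.0524]
ee_rot: [-179.9, 0.4, 86.2]
wrist_force: [-5.1, -13.9, 2.5]
grip_width: 0.194
gripper_force: 40.0
```

>>> servo_tool --plan '[{"dx":0.02,"dy":0,"dz":0,"wx":0,"wy":0,"wz":0,"claw":0.1},{"dx":0.04,"dy":0,"dz":0,"wx":0,"wy":0,"wz":0,"claw":0.1},{"dx":0.06,"dy":0,"dz":0,"wx":0,"wy":0,"wz":0,"claw":0.1},{"dx":0.08,"dy":0,"dz":0,"wx":0,"wy":0,"wz":0,"claw":0.1},{"dx":0.1,"dy":0,"dz":0,"wx":0,"wy":0,"wz":0,"claw":0.1},{"dx":0.12,"dy":0,"dz":0,"wx":0,"wy":0,"wz":0,"claw":0.1},{"dx":0.14,"dy":0,"dz":0,"wx":0,"wy":0,"wz":0,"claw":0.1},{"dx":0.16,"dy":0,"dz":0,"wx":0,"wy":0,"wz":0,"claw":0.1},{"dx":0.18,"dy":0,"dz":0,"wx":0,"wy":0,"wz":0,"claw":0.1},{"dx":0.2,"dy":0,"dz":0,"wx":0,"wy":0,"wz":0,"claw":0.1},{"dx":0.2,"dy":0,"dz":0,"wx":0,"wy":0,"wz":0,"claw":0.1}]'

```text
time_s: 23.42
position: [0.511, -0.0253, 0.0524]
ee_rot: [-179.9, 0.3, 86.2]
wrist_force: [-3.8, -9.9, 3.5]
grip_width: 0.191
gripper_force: 40.0
```

Run:
```python
from h import *
P,r=load();P=P+r.apply(np.array([.62,0,0])*.2);done(P,r)
s=env.sense();print(P,s["position"],s["ee_rot"],s["wrist_force"],s["joints"].round(0),s["joints"][5])
for n in("scene","side"):
  S=env.read_camera(n);save(S,n+"7.png")
  for q in env.outline_of("bottle_a",n):
    m=q["pixels"].astype(np.uint8);ys,xs=np.nonzero(m);w,v=np.linalg.eigh(np.cov(xs,ys));d=v[:,1];print(n,round(q["p"],2),np.round(q["pixel"]),int(m.sum()),round(np.degrees(np.arctan2(d[1],d[0]))%180,1))
  for y in(.07,.09,.1421,.2122):
    p=(.5031+(y+.1446)*.063,y);print(y,((proj(S,(*p,.01))+proj(S,(*p,.14)))/2).round(),proj(S,(*p,.14)).round())
```

```text
[ 0.51182051 -0.02026495  0.05192566] [ 0.51104223 -0.02532076  0.05237155] [-179.91988122    0.31571647   86.2419438 ] [-3.80725072 -9.87343283  3.50721555] [ 19.  27. -24. 115.  17.  41. -19.] 40.703784376985155
scene 0.77 [324. 208.] 268 66.3
scene 0.71 [339. 198.] 448 89.1
scene 0.65 [383. 207.] 428 105.5
scene 0.63 [380. 235.] 489 97.2
scene 0.61 [353. 183.] 436 87.3
0.07 [325. 212.] [324. 200.]
0.09 [329. 208.] [328. 196.]
0.1421 [339. 197.] [339. 185.]
0.2122 [352. 183.] [353. 170.]
side 0.95 [279. 286.] 599 87.8
side 0.91 [375. 294.] 638 97.5
side 0.72 [329. 273.] 403 78.2
side 0.68 [322. 296.] 643 91.5
side 0.65 [340. 252.] 404 79.6
0.07 [335. 258.] [336. 242.]
0.09 [333. 262.] [334. 247.]
0.1421 [328. 275.] [328. 259.]
0.2122 [320. 292.] [320. 276.]
```

>>> servo_tool --plan '[{"dx":0.02,"dy":0,"dz":0,"wx":0,"wy":0,"wz":0,"claw":0.1},{"dx":0.04,"dy":0,"dz":0,"wx":0,"wy":0,"wz":0,"claw":0.1},{"dx":0.06,"dy":0,"dz":0,"wx":0,"wy":0,"wz":0,"claw":0.1},{"dx":0.08,"dy":0,"dz":0,"wx":0,"wy":0,"wz":0,"claw":0.1},{"dx":0.1,"dy":0,"dz":0,"wx":0,"wy":0,"wz":0,"claw":0.1},{"dx":0.12,"dy":0,"dz":0,"wx":0,"wy":0,"wz":0,"claw":0.1},{"dx":0.14,"dy":0,"dz":0,"wx":0,"wy":0,"wz":0,"claw":0.1},{"dx":0.16,"dy":0,"dz":0,"wx":0,"wy":0,"wz":0,"claw":0.1},{"dx":0.18,"dy":0,"dz":0,"wx":0,"wy":0,"wz":0,"claw":0.1},{"dx":0.2,"dy":0,"dz":0,"wx":0,"wy":0,"wz":0,"claw":0.1},{"dx":0.2,"dy":0,"dz":0,"wx":0,"wy":0,"wz":0,"claw":0.1}]'

```text
time_s: 24.53
position: [0.5136, 0.0142, 0.0523]
ee_rot: [-179.9, 0.4, 86.2]
wrist_force: [-4.2, -10.5, 3.4]
grip_width: 0.19
gripper_force: 40.0
```

>>> servo_tool --plan '[{"dx":0.005,"dy":0,"dz":0,"wx":0,"wy":0,"wz":0,"claw":0.1},{"dx":0.01,"dy":0,"dz":0,"wx":0,"wy":0,"wz":0,"claw":0.1},{"dx":0.015,"dy":0,"dz":0,"wx":0,"wy":0,"wz":0,"claw":0.1},{"dx":0.02,"dy":0,"dz":0,"wx":0,"wy":0,"wz":0,"claw":0.1},{"dx":0.025,"dy":0,"dz":0,"wx":0,"wy":0,"wz":0,"claw":0.1},{"dx":0.03,"dy":0,"dz":0,"wx":0,"wy":0,"wz":0,"claw":0.1},{"dx":0.035,"dy":0,"dz":0,"wx":0,"wy":0,"wz":0,"claw":0.1},{"dx":0.04,"dy":0,"dz":0,"wx":0,"wy":0,"wz":0,"claw":0.1}]'

```text
time_s: 25.2
position: [0.514, 0.0206, 0.0523]
ee_rot: [-179.9, 0.4, 86.2]
wrist_force: [-4.5, -14.8, 5.3]
grip_width: 0.191
gripper_force: 40.0
```

>>> servo_tool --plan '[{"dx":0.006,"dy":0,"dz":0,"wx":0,"wy":0,"wz":0,"claw":0.1},{"dx":0.012,"dy":0,"dz":0,"wx":0,"wy":0,"wz":0,"claw":0.1},{"dx":0.018,"dy":0,"dz":0,"wx":0,"wy":0,"wz":0,"claw":0.1},{"dx":0.024,"dy":0,"dz":0,"wx":0,"wy":0,"wz":0,"claw":0.1},{"dx":0.03,"dy":0,"dz":0,"wx":0,"wy":0,"wz":0,"claw":0.1}]'

```text
time_s: 25.62
position: [0.5144, 0.0265, 0.0524]
ee_rot: [-179.9, 0.4, 86.2]
wrist_force: [-5.6, -14.2, 5.2]
grip_width: 0.193
gripper_force: 40.0
```

>>> servo_tool --plan '[{"dx":0.006,"dy":0,"dz":0,"wx":0,"wy":0,"wz":0,"claw":0.1},{"dx":0.012,"dy":0,"dz":0,"wx":0,"wy":0,"wz":0,"claw":0.1},{"dx":0.018,"dy":0,"dz":0,"wx":0,"wy":0,"wz":0,"claw":0.1},{"dx":0.024,"dy":0,"dz":0,"wx":0,"wy":0,"wz":0,"claw":0.1}]'

```text
time_s: 25.95
position: [0.5147, 0.0313, 0.0523]
ee_rot: [-179.9, 0.4, 86.2]
wrist_force: [-5.4, -14.9, 5.2]
grip_width: 0.19
gripper_force: 40.0
```

Run:
```python
from h import *
for n in("scene","side"):
  S=env.read_camera(n);save(S,n+"8.png")
  for q in env.outline_of("bottle_a",n):
    m=q["pixels"].astype(np.uint8);ys,xs=np.nonzero(m);w,v=np.linalg.eigh(np.cov(xs,ys));d=v[:,1];print(n,round(q["p"],2),np.round(q["pixel"]),int(m.sum()),round(np.degrees(np.arctan2(d[1],d[0]))%180,1))
  for y in(.12,.15,.18,.21,.24):
    p=(.5031+(y+.1446)*.063,y);print(y,((proj(S,(*p,.01))+proj(S,(*p,.14)))/2).round(),proj(S,(*p,.14)).round())
```

```text
scene 0.97 [384. 203.] 459 101.9
scene 0.97 [380. 237.] 511 98.0
scene 0.75 [357. 180.] 399 84.9
scene 0.69 [337. 195.] 238 65.6
scene 0.6 [347. 189.] 359 81.3
scene 0.57 [300. 170.] 72 94.9
0.12 [335. 202.] [335. 189.]
0.15 [340. 196.] [341. 183.]
0.18 [346. 190.] [347. 177.]
0.21 [352. 183.] [352. 171.]
0.24 [357. 177.] [358. 165.]
side 0.8 [322. 296.] 502 85.7
side 0.8 [326. 278.] 397 76.7
side 0.75 [377. 292.] 657 96.4
side 0.67 [270. 252.] 473 100.5
side 0.57 [333. 263.] 333 75.7
side 0.57 [280. 285.] 592 88.6
0.12 [330. 269.] [331. 254.]
0.15 [327. 276.] [327. 261.]
0.18 [323. 284.] [324. 268.]
0.21 [320. 291.] [320. 276.]
0.24 [317. 299.] [317. 284.]
```

>>> servo_tool --plan '[{"dx":0.006,"dy":0,"dz":0,"wx":0,"wy":0,"wz":0,"claw":0.1},{"dx":0.012,"dy":0,"dz":0,"wx":0,"wy":0,"wz":0,"claw":0.1},{"dx":0.018,"dy":0,"dz":0,"wx":0,"wy":0,"wz":0,"claw":0.1}]'

```text
time_s: 26.4
position: [0.515, 0.0349, 0.0524]
ee_rot: [-179.9, 0.4, 86.2]
wrist_force: [-5.9, -15.5, 5.8]
grip_width: 0.195
gripper_force: 40.0
```

>>> servo_tool --plan '[{"dx":0.006,"dy":0,"dz":0,"wx":0,"wy":0,"wz":0,"claw":0.1},{"dx":0.012,"dy":0,"dz":0,"wx":0,"wy":0,"wz":0,"claw":0.1},{"dx":0.018,"dy":0,"dz":0,"wx":0,"wy":0,"wz":0,"claw":0.1}]'

```text
time_s: 26.65
position: [0.5152, 0.0385, 0.0523]
ee_rot: [-179.9, 0.4, 86.2]
wrist_force: [-5.3, -14.8, 5.7]
grip_width: 0.194
gripper_force: 40.0
```

>>> servo_tool --plan '[{"dx":0.006,"dy":0,"dz":0,"wx":0,"wy":0,"wz":0,"claw":0.1},{"dx":0.012,"dy":0,"dz":0,"wx":0,"wy":0,"wz":0,"claw":0.1},{"dx":0.018,"dy":0,"dz":0,"wx":0,"wy":0,"wz":0,"claw":0.1}]'

```text
time_s: 26.9
position: [0.5154, 0.0421, 0.0523]
ee_rot: [-179.9, 0.4, 86.2]
wrist_force: [-4.3, -14.4, 6.5]
grip_width: 0.195
gripper_force: 40.0
```

>>> servo_tool --plan '[{"dx":0.006,"dy":0,"dz":0,"wx":0,"wy":0,"wz":0,"claw":0.1},{"dx":0.012,"dy":0,"dz":0,"wx":0,"wy":0,"wz":0,"claw":0.1},{"dx":0.018,"dy":0,"dz":0,"wx":0,"wy":0,"wz":0,"claw":0.1}]'

```text
time_s: 27.15
position: [0.5156, 0.0446, 0.0523]
ee_rot: [-179.9, 0.5, 86.1]
wrist_force: [-5.2, -17.4, 7.3]
grip_width: 0.194
gripper_force: 40.0
```

>>> servo_tool --plan '[{"dx":0.006,"dy":0,"dz":0,"wx":0,"wy":0,"wz":0,"claw":0.1},{"dx":0.012,"dy":0,"dz":0,"wx":0,"wy":0,"wz":0,"claw":0.1},{"dx":0.018,"dy":0,"dz":0,"wx":0,"wy":0,"wz":0,"claw":0.1}]'

```text
time_s: 27.4
position: [0.5158, 0.0476, 0.0524]
ee_rot: [-179.9, 0.5, 86.1]
wrist_force: [-5.2, -17.5, 7.7]
grip_width: 0.194
gripper_force: 40.0
```

>>> servo_tool --plan '[{"dx":0.006,"dy":0,"dz":0,"wx":0,"wy":0,"wz":0,"claw":0.1},{"dx":0.012,"dy":0,"dz":0,"wx":0,"wy":0,"wz":0,"claw":0.1},{"dx":0.018,"dy":0,"dz":0,"wx":0,"wy":0,"wz":0,"claw":0.1}]'

```text
time_s: 27.65
position: [0.516, 0.0508, 0.0523]
ee_rot: [-179.9, 0.6, 86.1]
wrist_force: [-5.8, -18.7, 8.2]
grip_width: 0.189
gripper_force: 40.0
```

>>> servo_tool --plan '[{"dx":0.006,"dy":0,"dz":0,"wx":0,"wy":0,"wz":0,"claw":0.1},{"dx":0.011,"dy":0,"dz":0,"wx":0,"wy":0,"wz":0,"claw":0.1},{"dx":0.011,"dy":0,"dz":0,"wx":0,"wy":0,"wz":0,"claw":0.1},{"dx":0.011,"dy":0,"dz":0,"wx":0,"wy":0,"wz":0,"claw":0.1}]'

```text
time_s: 27.98
position: [0.5161, 0.0529, 0.0523]
ee_rot: [-179.9, 0.6, 86.1]
wrist_force: [-6.3, -18.7, 7.7]
grip_width: 0.191
gripper_force: 40.0
```

Run:
```python
from h import *
P,r=load();P=P+r.apply(np.array([.2+.04+.03+.024+.018*6+.011,0,0])*.2);done(P,r)
s=env.sense();print(P,r.as_euler('xyz',True),s["position"],s["wrist_force"],s["joints"].round(0),s["time_s"])
```

```text
[0.51694946 0.06217566 0.05192566] [1.80000000e+02 1.27222187e-14 8.64400000e+01] [0.51614019 0.05292346 0.0523407 ] [ -6.25732763 -18.7436519    7.72126096] [ 10.  28. -24. 114.  18.  41. -28.] 27.9833
```

>>> servo_tool --plan '[{"dx":-0.02,"dy":0,"dz":0,"wx":0,"wy":0,"wz":0,"claw":0.1},{"dx":-0.042,"dy":0,"dz":0,"wx":0,"wy":0,"wz":0,"claw":0.1},{"dx":-0.042,"dy":0,"dz":0,"wx":0,"wy":0,"wz":0,"claw":0.1},{"dx":-0.042,"dy":0,"dz":0,"wx":0,"wy":0,"wz":0,"claw":0.1}]'

```text
time_s: 28.32
position: [0.5162, 0.0524, 0.0523]
ee_rot: [-180.0, 0.1, 86.4]
wrist_force: [-5.6, -2.7, 7.3]
grip_width: 0.195
gripper_force: 40.0
```

>>> servo_tool --plan '[{"dx":0,"dy":0,"dz":0,"wx":0,"wy":0,"wz":0,"claw":0.5},{"dx":0,"dy":0,"dz":0,"wx":0,"wy":0,"wz":0,"claw":0.5},{"dx":0,"dy":0,"dz":0,"wx":0,"wy":0,"wz":0,"claw":0.5},{"dx":0,"dy":0,"dz":0,"wx":0,"wy":0,"wz":0,"claw":0.5},{"dx":0,"dy":0,"dz":0,"wx":0,"wy":0,"wz":0,"claw":0.5},{"dx":0,"dy":0,"dz":-0.15,"wx":0,"wy":0,"wz":0,"claw":0.5},{"dx":0,"dy":0,"dz":-0.3,"wx":0,"wy":0,"wz":0,"claw":0.5},{"dx":0,"dy":0,"dz":-0.35,"wx":0,"wy":0,"wz":0,"claw":0.5},{"dx":0,"dy":0,"dz":-0.35,"wx":0,"wy":0,"wz":0,"claw":0.5}]'

```text
time_s: 29.07
position: [0.5194, 0.054, 0.1245]
ee_rot: [179.6, -0.0, 86.4]
wrist_force: [0.8, 1.2, -0.6]
grip_width: 0.5
gripper_force: 0.0
```

Run:
```python
from h import *
P,r=load();P=P+r.apply(np.array([-.042,0,-.35])*.2);done(P,r)
s=env.sense();print(P,s["position"],s["wrist_force"],s["grip_width"])
rows(P,r,[G((.5634,-.0433,.16),r),G((.5634,-.0433,.10),r)])
```

```text
[0.51642787 0.05379187 0.12192566] [0.51936307 0.05396728 0.12445264] [ 0.79263716  1.19955792 -0.57817258] 0.4999733606259304
{'dx': -0.47, 'dy': 0.265, 'dz': 0.0, 'wx': 0.0, 'wy': 0.0, 'wz': 0.0}
{'dx': -0.47, 'dy': 0.265, 'dz': 0.3, 'wx': 0.0, 'wy': 0.0, 'wz': 0.0}
```

>>> servo_tool --plan '[{"dx":-0.15,"dy":0.09,"dz":0,"wx":0,"wy":0,"wz":0,"claw":0.55},{"dx":-0.32,"dy":0.18,"dz":0,"wx":0,"wy":0,"wz":0,"claw":0.55},{"dx":-0.47,"dy":0.265,"dz":0,"wx":0,"wy":0,"wz":0,"claw":0.55},{"dx":-0.47,"dy":0.265,"dz":0,"wx":0,"wy":0,"wz":0,"claw":0.55},{"dx":-0.47,"dy":0.265,"dz":0,"wx":0,"wy":0,"wz":0,"claw":0.55},{"dx":-0.47,"dy":0.265,"dz":0,"wx":0,"wy":0,"wz":0,"claw":0.55}]'

```text
time_s: 29.57
position: [0.5627, -0.0431, 0.1202]
ee_rot: [-179.9, -0.0, 86.4]
wrist_force: [-0.3, 1.2, 0.1]
grip_width: 0.551
gripper_force: 0.0
```

Run:
```python
from h import *
P,r=load();P=P+r.apply(np.array([-.47,.265,0])*.2);done(P,r)
s=env.sense();print(P,s["position"])
c=env.read_camera("wrist");save(c,"w9.png")
print("knob",proj(c,(.5634,-.0433,.116)).round())
m=(c["img"].max(2)<55).astype(np.uint8);m[290:]=0
n,l,st,ce=cv2.connectedComponentsWithStats(m)
for i in range(1,n):
    if st[i,4]>200: print(st[i],ce[i].round())
```

```text
[ 0.56348878 -0.04331771  0.12192566] [ 0.56268087 -0.04314042  0.12021928]
knob [317. 289.]
[196   0  53  10 497] [223.   4.]
[ 196   46   49   76 1682] [229.  89.]
[ 297  238   39   52 1621] [316. 267.]
```

>>> servo_tool --plan '[{"dx":0.02,"dy":0,"dz":0.12,"wx":0,"wy":0,"wz":0,"claw":0.55},{"dx":0.02,"dy":0,"dz":0.22,"wx":0,"wy":0,"wz":0,"claw":0.55},{"dx":0.02,"dy":0,"dz":0.3,"wx":0,"wy":0,"wz":0,"claw":0.55},{"dx":0.02,"dy":0,"dz":0.3,"wx":0,"wy":0,"wz":0,"claw":0.15},{"dx":0.02,"dy":0,"dz":0.3,"wx":0,"wy":0,"wz":0,"claw":0.15},{"dx":0.02,"dy":0,"dz":0.3,"wx":0,"wy":0,"wz":0,"claw":0.15},{"dx":0.02,"dy":0,"dz":0.3,"wx":0,"wy":0,"wz":0,"claw":0.15},{"dx":0.02,"dy":0,"dz":0.3,"wx":0,"wy":0,"wz":0,"claw":0.15},{"dx":0.02,"dy":0,"dz":0.3,"wx":0,"wy":0,"wz":0,"claw":0.15},{"dx":0.02,"dy":0,"dz":0.3,"wx":0,"wy":0,"wz":0,"claw":0.15},{"dx":0.02,"dy":0,"dz":0.3,"wx":0,"wy":0,"wz":0,"claw":0.15}]' --force 20

```text
time_s: 30.53
position: [0.5628, -0.0387, 0.0624]
ee_rot: [-179.9, -0.0, 86.5]
wrist_force: [-4.6, 2.0, 5.1]
grip_width: 0.212
gripper_force: 20.0
```

Run:
```python
from h import *
P,r=load();P=P+r.apply(np.array([.02,0,.3])*.2);done(P,r)
s=env.sense();print(P,s["position"],s["ee_rot"],s["wrist_force"],s["grip_width"]*92,s["gripper_force"])
u=np.array([.0628,.998,0]);v=np.array([.998,-.0628,0])
ang=lambda d:np.cos(np.radians(d))*v+np.sin(np.radians(d))*u
G0=s["position"]-r.apply([0,0,OFF]);ax=G0-.075*ang(315);print("axis",ax,"from fin",np.array([.5162,.0524])-.04*u[:2])
L=[(G(ax+.0735*ang(d),r)[0]*[1,1,0]+[0,0,P[2]],r) for d in(309,303,297,291,285,279,273,267,261,255,249,243,237,231,225,219)]
rows(P,r,L)
```

```text
[ 0.56373716 -0.03932543  0.06192566] [ 0.56276714 -0.03871623  0.06236573] [-1.79895326e+02 -1.98617626e-02  8.64642554e+01] [-4.5576186   2.03119604  5.06952145] 19.49062486187805 20.000393986701965
axis [0.51317067 0.01754119 0.10036573] from fin [0.513688 0.01248 ]
{'dx': -0.018, 'dy': -0.039, 'dz': 0.0, 'wx': 0.0, 'wy': 0.0, 'wz': 0.0}
{'dx': -0.04, 'dy': -0.07, 'dz': 0.0, 'wx': 0.0, 'wy': 0.0, 'wz': 0.0}
{'dx': -0.059, 'dy': -0.103, 'dz': 0.0, 'wx': 0.0, 'wy': 0.0, 'wz': 0.0}
{'dx': -0.075, 'dy': -0.139, 'dz': 0.0, 'wx': 0.0, 'wy': 0.0, 'wz': 0.0}
{'dx': -0.087, 'dy': -0.175, 'dz': 0.0, 'wx': 0.0, 'wy': 0.0, 'wz': 0.0}
{'dx': -0.095, 'dy': -0.213, 'dz': 0.0, 'wx': 0.0, 'wy': 0.0, 'wz': 0.0}
{'dx': -0.099, 'dy': -0.251, 'dz': 0.0, 'wx': 0.0, 'wy': 0.0, 'wz': 0.0}
{'dx': -0.099, 'dy': -0.289, 'dz': 0.0, 'wx': 0.0, 'wy': 0.0, 'wz': 0.0}
{'dx': -0.095, 'dy': -0.328, 'dz': 0.0, 'wx': 0.0, 'wy': 0.0, 'wz': 0.0}
{'dx': -0.087, 'dy': -0.365, 'dz': 0.0, 'wx': 0.0, 'wy': 0.0, 'wz': 0.0}
{'dx': -0.075, 'dy': -0.402, 'dz': 0.0, 'wx': 0.0, 'wy': 0.0, 'wz': 0.0}
{'dx': -0.059, 'dy': -0.437, 'dz': 0.0, 'wx': 0.0, 'wy': 0.0, 'wz': 0.0}
{'dx': -0.04, 'dy': -0.47, 'dz': 0.0, 'wx': 0.0, 'wy': 0.0, 'wz': 0.0}
{'dx': -0.017, 'dy': -0.501, 'dz': 0.0, 'wx': 0.0, 'wy': 0.0, 'wz': 0.0}
{'dx': 0.008, 'dy': -0.53, 'dz': 0.0, 'wx': 0.0, 'wy': 0.0, 'wz': 0.0}
{'dx': 0.037, 'dy': -0.556, 'dz': 0.0, 'wx': 0.0, 'wy': 0.0, 'wz': 0.0}
```

>>> servo_tool --plan '[{"dx":-0.01,"dy":-0.025,"dz":0,"wx":0,"wy":0,"wz":0,"claw":0.15},{"dx":-0.018,"dy":-0.045,"dz":0,"wx":0,"wy":0,"wz":0,"claw":0.15},{"dx":-0.03,"dy":-0.06,"dz":0,"wx":0,"wy":0,"wz":0,"claw":0.15},{"dx":-0.04,"dy":-0.075,"dz":0,"wx":0,"wy":0,"wz":0,"claw":0.15},{"dx":-0.059,"dy":-0.105,"dz":0,"wx":0,"wy":0,"wz":0,"claw":0.15}]' --force 20

```text
time_s: 30.95
position: [0.5465, -0.0516, 0.0626]
ee_rot: [179.5, 0.0, 86.4]
wrist_force: [9.1, -3.3, -8.9]
grip_width: 0.214
gripper_force: 20.0
```

>>> servo_tool --plan '[{"dx":-0.016,"dy":-0.034,"dz":0,"wx":0,"wy":0,"wz":0,"claw":0.15},{"dx":-0.028,"dy":-0.07,"dz":0,"wx":0,"wy":0,"wz":0,"claw":0.15},{"dx":-0.036,"dy":-0.108,"dz":0,"wx":0,"wy":0,"wz":0,"claw":0.15},{"dx":-0.04,"dy":-0.146,"dz":0,"wx":0,"wy":0,"wz":0,"claw":0.15},{"dx":-0.04,"dy":-0.184,"dz":0,"wx":0,"wy":0,"wz":0,"claw":0.15},{"dx":-0.036,"dy":-0.223,"dz":0,"wx":0,"wy":0,"wz":0,"claw":0.15},{"dx":-0.028,"dy":-0.26,"dz":0,"wx":0,"wy":0,"wz":0,"claw":0.15}]'

```text
time_s: 31.53
position: [0.4927, -0.0572, 0.0628]
ee_rot: [179.6, 0.2, 86.2]
wrist_force: [5.0, -7.9, -4.6]
grip_width: 0.216
gripper_force: 20.0
```

>>> servo_tool --plan '[{"dx":0.012,"dy":-0.037,"dz":0,"wx":0,"wy":0,"wz":0,"claw":0.15},{"dx":0.028,"dy":-0.072,"dz":0,"wx":0,"wy":0,"wz":0,"claw":0.15},{"dx":0.047,"dy":-0.105,"dz":0,"wx":0,"wy":0,"wz":0,"claw":0.15},{"dx":0.07,"dy":-0.136,"dz":0,"wx":0,"wy":0,"wz":0,"claw":0.15},{"dx":0.095,"dy":-0.165,"dz":0,"wx":0,"wy":0,"wz":0,"claw":0.15},{"dx":0.095,"dy":-0.165,"dz":0,"wx":0,"wy":0,"wz":0,"claw":0.15}]'

```text
time_s: 32.03
position: [0.4601, -0.034, 0.0629]
ee_rot: [179.7, 0.1, 86.3]
wrist_force: [3.0, -4.4, -0.2]
grip_width: 0.216
gripper_force: 20.0
```

>>> servo_tool --plan '[{"dx":0.01,"dy":-0.01,"dz":0,"wx":0,"wy":0,"wz":0,"claw":0.15},{"dx":0.02,"dy":-0.02,"dz":0,"wx":0,"wy":0,"wz":0,"claw":0.15},{"dx":0.03,"dy":-0.03,"dz":0,"wx":0,"wy":0,"wz":0,"claw":0.15},{"dx":0.03,"dy":-0.03,"dz":0,"wx":0,"wy":0,"wz":0,"claw":0.15},{"dx":0.03,"dy":-0.03,"dz":0,"wx":0,"wy":0,"wz":0,"claw":0.15}]'

```text
time_s: 32.45
position: [0.4576, -0.0304, 0.0631]
ee_rot: [179.4, 0.2, 86.2]
wrist_force: [10.7, -12.3, -8.5]
grip_width: 0.212
gripper_force: 20.0
```

>>> servo_tool --plan '[{"dx":0.01,"dy":-0.012,"dz":0,"wx":0,"wy":0,"wz":0,"claw":0.15},{"dx":0.01,"dy":-0.012,"dz":0,"wx":0,"wy":0,"wz":0,"claw":0.15},{"dx":0.01,"dy":-0.012,"dz":0,"wx":0,"wy":0,"wz":0,"claw":0.15}]'

```text
time_s: 32.7
position: [0.4576, -0.03, 0.0633]
ee_rot: [179.2, 0.3, 86.1]
wrist_force: [16.1, -18.0, -15.8]
grip_width: 0.218
gripper_force: 20.0
```

>>> servo_tool --plan '[{"dx":-0.014,"dy":0.016,"dz":0,"wx":0,"wy":0,"wz":0,"claw":0.15},{"dx":-0.028,"dy":0.032,"dz":0,"wx":0,"wy":0,"wz":0,"claw":0.15},{"dx":-0.028,"dy":0.032,"dz":0,"wx":0,"wy":0,"wz":0,"claw":0.15},{"dx":-0.028,"dy":0.032,"dz":0,"wx":0,"wy":0,"wz":0,"claw":0.5},{"dx":-0.028,"dy":0.032,"dz":0,"wx":0,"wy":0,"wz":0,"claw":0.5},{"dx":-0.028,"dy":0.032,"dz":0,"wx":0,"wy":0,"wz":0,"claw":0.5},{"dx":-0.028,"dy":0.032,"dz":0,"wx":0,"wy":0,"wz":0,"claw":0.5},{"dx":-0.028,"dy":0.032,"dz":0,"wx":0,"wy":0,"wz":0,"claw":0.5},{"dx":-0.028,"dy":0.032,"dz":-0.15,"wx":0,"wy":0,"wz":0,"claw":0.5},{"dx":-0.028,"dy":0.032,"dz":-0.35,"wx":0,"wy":0,"wz":0,"claw":0.5},{"dx":-0.028,"dy":0.032,"dz":-0.55,"wx":0,"wy":0,"wz":0,"claw":0.5},{"dx":-0.028,"dy":0.032,"dz":-0.55,"wx":0,"wy":0,"wz":0,"claw":0.5}]'

```text
time_s: 33.7
position: [0.4613, -0.0285, 0.1782]
ee_rot: [179.4, 0.0, 86.5]
wrist_force: [2.4, 1.1, 0.4]
grip_width: 0.497
gripper_force: 0.0
```

Run:
```python
from h import *
s=env.sense();print(s["position"],s["wrist_force"],s["time_s"])
c=env.read_camera("wrist");save(c,"w10.png")
P=s["position"]
# lever/stop/pad/bottles in wrist, scene, side
f=np.array([.5162,.0524]);u=np.array([.0628,.998]);v=np.array([.998,-.0628]);ax=f-.04*u
kn=ax+.075*(-.7071*u-.7071*v)
print("clamped knob",kn,proj(c,(*kn,.116)).round(),"fin",proj(c,(*f,.11)).round(),"pad front if 8.9 in",proj(c,(*(f+.0571*u),.06)).round(),"c centre top",proj(c,(*(f+.0571*u+.026*u),.14)).round())
m=(c["img"].max(2)<55).astype(np.uint8);n,l,st,ce=cv2.connectedComponentsWithStats(m)
for i in range(1,n):
    if st[i,4]>100 and st[i,1]<300: print(st[i],ce[i].round())
for nme in("scene","side"):
  S=env.read_camera(nme);save(S,nme+"11.png")
  for q in env.outline_of("bottle_a",nme):
    mm=q["pixels"].astype(np.uint8);ys,xs=np.nonzero(mm);w,vv=np.linalg.eigh(np.cov(xs,ys));d=vv[:,1];print(nme,round(q["p"],2),np.round(q["pixel"]),int(mm.sum()),round(np.degrees(np.arctan2(d[1],d[0]))%180,1))
  for k in range(3):
    p=f+(.0571+.026+.052*k)*u;a=proj(S,(*p,.01));b=proj(S,(*p,.14));print("exp",p.round(3),((a+b)/2).round(),np.degrees(np.arctan2(*(a-b)[::-1]))%180)
```

```text
[ 0.46129416 -0.02848661  0.17819681] [2.40416301 1.14716279 0.36395595] 33.7
clamped knob [ 0.45743112 -0.03711599] [309. 265.] fin [401. 110.] pad front if 8.9 in [390.  20.] c centre top [426. -88.]
[ 349   18   82   27 1850] [389.  30.]
[ 303  230   30   50 1189] [317. 256.]
[240 293  25  55 808] [255. 326.]
[372 293  25  55 771] [381. 326.]
scene 0.96 [340. 199.] 380 81.9
scene 0.91 [360. 175.] 344 84.7
scene 0.91 [382. 237.] 486 98.6
scene 0.83 [306. 170.] 269 66.2
scene 0.71 [348. 189.] 320 83.6
scene 0.67 [385. 207.] 425 105.9
exp [0.521 0.135] [338. 199.] 90.3654937157586
exp [0.525 0.187] [348. 188.] 91.8507988030828
exp [0.528 0.239] [357. 178.] 93.21817152930136
side 0.9 [376. 294.] 643 96.5
side 0.88 [317. 296.] 416 79.5
side 0.72 [279. 285.] 597 87.8
side 0.67 [270. 252.] 417 101.2
side 0.57 [335. 267.] 319 75.4
side 0.52 [325. 280.] 348 75.9
exp [0.521 0.135] [328. 273.] 92.10075683666186
exp [0.525 0.187] [322. 286.] 91.5781960652882
exp [0.528 0.239] [316. 299.] 91.00577225512625
```

Run:
```python
from h import *
c=env.read_camera("wrist");g=c["img"].astype(int)
for col in(380,395,405): print(col,[(r,int(g[r,col].mean())) for r in range(4,150,4)])
print([(x,int(g[115,x].mean())) for x in range(370,440,4)])
for row in(14,16,18,20,22):print(row,atz(c,(390,row),.06).round(4))
for row in(100,110,120,130):print(row,atz(c,(401,row),.11).round(4))
print(env.sense()["position"])
```

```text
380 [(4, 69), (8, 72), (12, 67), (16, 28), (20, 21), (24, 23), (28, 12), (32, 65), (36, 93), (40, 140), (44, 210), (48, 211), (52, 208), (56, 209), (60, 150), (64, 76), (68, 93), (72, 100), (76, 106), (80, 106), (84, 108), (88, 108), (92, 112), (96, 118), (100, 119), (104, 121), (108, 122), (112, 187), (116, 217), (120, 212), (124, 212), (128, 209), (132, 208), (136, 207), (140, 208), (144, 206), (148, 180)]
395 [(4, 68), (8, 68), (12, 63), (16, 15), (20, 16), (24, 15), (28, 17), (32, 12), (36, 11), (40, 7), (44, 209), (48, 210), (52, 204), (56, 206), (60, 152), (64, 61), (68, 122), (72, 119), (76, 119), (80, 98), (84, 62), (88, 57), (92, 60), (96, 60), (100, 59), (104, 62), (108, 61), (112, 65), (116, 61), (120, 58), (124, 58), (128, 57), (132, 38), (136, 118), (140, 118), (144, 107), (148, 198)]
405 [(4, 72), (8, 70), (12, 68), (16, 9), (20, 16), (24, 20), (28, 5), (32, 14), (36, 5), (40, 10), (44, 128), (48, 183), (52, 202), (56, 200), (60, 150), (64, 61), (68, 114), (72, 113), (76, 90), (80, 89), (84, 100), (88, 100), (92, 103), (96, 109), (100, 112), (104, 109), (108, 108), (112, 114), (116, 112), (120, 109), (124, 113), (128, 113), (132, 80), (136, 95), (140, 111), (144, 111), (148, 104)]
[(370, 204), (374, 206), (378, 213), (382, 210), (386, 64), (390, 58), (394, 61), (398, 60), (402, 75), (406, 112), (410, 123), (414, 121), (418, 115), (422, 116), (426, 113), (430, 84), (434, 205), (438, 213)]
14 [0.5104 0.1106 0.06  ]
16 [0.5104 0.1095 0.06  ]
18 [0.5103 0.1084 0.06  ]
20 [0.5103 0.1072 0.06  ]
22 [0.5103 0.1061 0.06  ]
100 [0.5076 0.057  0.11  ]
110 [0.5076 0.0517 0.11  ]
120 [0.5076 0.0464 0.11  ]
130 [0.5076 0.041  0.11  ]
[ 0.45501208 -0.02888038  0.17008425]
```

Run:
```python
from h import *
c=env.read_camera("wrist");s=env.sense();save(c,"w12.png")
T=np.eye(4);T[:3,:3]=R.from_euler('xyz',s["ee_rot"],True).as_matrix();T[:3,3]=s["position"]
X=np.array(c["camera_from_world"])@T
def edges(im,col):
    g=im[:,col-2:col+3].astype(float).mean((1,2));d=np.diff(g);k=[i for i in range(3,330) if abs(g[i+1]-g[i-1])>25 and abs(g[i+1]-g[i-1])>=max(abs(g[i+2]-g[i]),abs(g[i]-g[i-2]))]
    return [(i,int(g[i-2]),int(g[i+2])) for i in k]
im6=cv2.imread("pics/w6.png");T6=np.eye(4);T6[:3,:3]=R.from_euler('xyz',[-179.909,-.005,86.474],True).as_matrix();T6[:3,3]=[.50365,-.14647,.11049]
c6=dict(c);c6["camera_from_world"]=X@np.linalg.inv(T6)
for col in(305,318,328):print("w6",col,[e for e in edges(im6,col) if 120<e[0]])
for col in(380,395,415,425):print("now",col,[e for e in edges(c["img"],col) if e[0]<160])
for n,cc,col,rs in(("w6",c6,317,(136,155,183,203,312)),("now",c,395,(14,42,58,60,62,132,134))):
    for rr in rs: print(n,rr,"y@.06",atz(cc,(col,rr),.06)[1].round(4),"y@.11",atz(cc,(col,rr),.11)[1].round(4))
```

```text
w6 305 [(122, 105, 166), (135, 171, 19), (155, 18, 86), (179, 78, 148), (185, 151, 216), (203, 206, 110), (218, 112, 185), (221, 204, 124), (313, 100, 199)]
w6 318 [(135, 95, 10), (155, 20, 91), (179, 77, 155), (185, 149, 215), (204, 198, 111), (217, 117, 155), (219, 183, 80), (314, 90, 177), (320, 158, 112)]
w6 328 [(135, 89, 10), (155, 12, 85), (179, 78, 149), (185, 147, 213), (204, 199, 106), (314, 76, 186), (323, 200, 159), (326, 167, 114)]
now 380 [(13, 68, 27), (32, 9, 92), (39, 89, 133), (43, 133, 214), (61, 187, 68), (112, 124, 213)]
now 395 [(13, 68, 12), (42, 10, 209), (61, 188, 62), (66, 62, 117), (80, 117, 75), (134, 40, 115), (146, 114, 197)]
now 415 [(13, 69, 9), (42, 12, 102), (61, 140, 64), (66, 60, 115), (136, 59, 113)]
now 425 [(13, 71, 11), (32, 8, 55), (61, 104, 69), (73, 91, 123), (132, 97, 53), (136, 53, 113)]
w6 136 y@.06 -0.0766 y@.11 -0.0749
w6 155 y@.06 -0.0867 y@.11 -0.0828
w6 183 y@.06 -0.1022 y@.11 -0.0948
w6 203 y@.06 -0.1135 y@.11 -0.1037
w6 312 y@.06 -0.182 y@.11 -0.1571
now 14 y@.06 0.1105 y@.11 0.0997
now 42 y@.06 0.0944 y@.11 0.0864
now 58 y@.06 0.0849 y@.11 0.0786
now 60 y@.06 0.0837 y@.11 0.0776
now 62 y@.06 0.0825 y@.11 0.0766
now 132 y@.06 0.0384 y@.11 0.0402
now 134 y@.06 0.0371 y@.11 0.0391
```

Run:
```python
from h import *
print(env.sense()["time_s"]);print(env.close_job())
```

```text
34.05
the job is handed in; nothing more can be done
None
```

I handed the job in at 34 s: bottle_c stands upright, the three bottles are pushed up tight against the end block with the pad about 9.7 mm in (measured from the wrist camera), and the lever is back at its clamped end stop. The hand-in gave no verdict, so I don't know how it was judged.

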